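# Turn the marble tasting tile over with the lifter

## Task

The marble tasting tile lies good face down on the lower level of the wooden serving board. Take the lifter by its handle, work its blade under the tile's free edge and lever the tile up and over the step, so that it lies flat, good face up, on the upper level; do not touch the tile with the gripper, toss it, or press the blade hard on the board or the tile. Then stand the lifter on the counter again, clear of the board, and leave the other things where they are.

Things in the scene. Friction and masses are not known exactly. Their poses are not given: they have to be found in the camera images.
- board: Two-level pale wooden board, fixed, 305 x 170 mm. Origin: on the counter under the middle of the step between the levels. x points from the lower to the upper level (roughly to the robot's right), y along the step, z up. Lower level: x -165 to 0 mm, top 6 mm above the counter. Upper level: x 0 to 140 mm, top 14 mm above the counter, so the step is 8 mm high. Both y -85 to 85 mm.
- tile: Bevelled marble tile 96 (x) x 100 (y) x 10 mm, 0.14 to 0.28 kg, flush round cork pad on its back. At first cork up on the lower level, its +x edge within 6 mm of the step, yaw within 0.05 rad of the board's. Origin: centre of the good face (down at first). z points to the cork back: up at first, down when done. Pushed along x it stops at the step; levered up at its free edge it tips over the step.
- tile_edge (a point): Middle of the tile's free edge (tile x = -48 mm), good-face side. The bevels of all edges are 3 mm high and 6 mm wide, so a gap 3 mm high runs under the rim. The blade (front edge 1.5 mm thick, 36 mm wide; 10 mm back 2 mm and 50 mm; 50 mm back 4 mm and 50 mm) enters only with its front edge within about 1 mm of the lower level; higher, it butts on the rim. Feel for the level.
- tile_center (a point): Centre of the tile, half way through its thickness. While the tile is levered up its lower far edge slides back from the step by up to 10 mm; past upright it tips over the edge of the step, falls on the upper level and comes to rest with its centre some 40 mm beyond the step.
- lifter: Lifter, 0.15 kg: steel foot 60 (x) x 36 x 4 mm with an upright dark wooden handle, 24 (x) x 22 (y) mm, from 4 to 98 mm above the underside. It stands on the foot, blade roughly to the robot's right. Origin: on the foot's flat underside, below the handle's axis; x along the blade, z up the handle. From x = 30 mm the blade runs on to its front edge at x = 115 mm.
- lifter_grip (a point): Point on the handle's axis, 75 mm above the underside: a good place to grip. The slick steel blade is rigid but bent up at x = 30 mm by 0 to 0.12 rad, differently each time and not measured: its front edge is 0 to 10 mm higher than the foot's underside. Held nose down by some 0.2 rad the front edge is the lowest point, and touches the board first.
- brass_weight: Brass weight, 44 mm across, 50 mm tall, standing behind the work; leave alone. Origin: centre of its underside.
- capers_jar: Capers jar with a pale lid, 69 mm across, 80 mm tall; leave alone. Origin: centre of its underside.
- flat_tin: Flat oblong tin, 63 x 105 x 26 mm, nearest the robot; leave alone. Origin: centre of its underside.
- spice_jar: Slim spice jar, 47 mm across, 105 mm tall; leave alone. Origin: centre of its underside.
There are look-alikes about, which are no part of the job. Several things have the shape of the lifter; the one meant has the colours described above. There is more than one size of the tile; the job needs the larger.

How it is judged:
By the outcome, as a careful person would: the job done as asked, in the order asked, and still so for the second after the job is handed in, with the robot touching nothing.
It also fails if it takes over 64 s, if anything falls off the work surface, if the arm or the gripper's body presses on something with over 40 N, if the wrist force passes 120 N, or if a joint passes its speed limit or range.

## Robot

A 6-joint arm with a two-finger parallel gripper is mounted at the origin on a cart in front of the work surface, level with it; the furniture and walls round the work are solid. World frame = base frame: x ahead of the robot, y to its left, z up, the work surface at z = 0. Lengths are in m, angles in rad, forces in N, time in s.
With the tool pointing down it reaches from about 0.275 to 0.725 m from the base axis. Payload 5.6 kg.
Tool frame: the origin (TCP) lies on the centre line of the jaws, within the pads' length; the fingertips stand bot.tcp_to_tips ahead of it and the grasp point (between the pads) is the TCP (bot.tcp_to_tips is the distance from the TCP to the fingertips, in m); z points along the fingers, y is the line along which they close (so a half turn about z gives the same grasp; the last joint's range is limited). The gripper opens to 85 mm and grips with 20 to 120 N. Pads are 22 mm wide; open, the fingers measure 114 mm over their backs; the gripper's body (76 mm by 85 mm) begins 54 mm behind the grasp point. The pads swing forward as they close: fully open they stand 13 mm farther back than shut.
Start: joints at [-0.95, 0.255, 0.108, 0, -1.424, -0.285], TCP at [0.181, -0.519, 0.25] pointing down, gripper open.
Joint ranges: [-2.95, 2.95], [-1.21, 1.97], [-1.09, 1.5], [-2.87, 1.71], [-2.94, -0.07], [-3.05, 3.05]. Speed limits (rad/s): [2.57, 2.57, 3.14, 3.14, 3.14, 3.14].

## Interface

Orientations are given as a rotation vector (axis times angle).
In Python, from plant import bot gives the robot as it stands. The module is installed in compiled form; this text tells all that it offers.
- The arm moves only by the tool apply_moves, never from a script. Its argument "rows" is a list of rows, each an object with "offset": the shift along the tool's x, y, z in cm, a list of three; "rotation": the turn, a rotation vector about the tool's x, y, z in degrees, a list of three; "fingers": the opening, from 0 (shut) to 1 (fully open). In form: [{"offset": [dx, dy, dz], "rotation": [rx, ry, rz], "fingers": fingers}, ...]. A call has exactly 10 rows; each row shifts and turns the commanded pose from where the row before left it, along the tool's axes as they then stand; what a row does not reach is not made up. A row lasts 1/10 s, in which the tool goes at most 50 mm and 8.59 degrees, less where a joint would pass 70% of its speed; a pose out of reach is approached as far as the arm can. A call with a gripper value outside its range is refused whole. The fingers move at their own pace and stop on an object; "force" is the grip in N (left out, the last holds). Time passes only in rows, so rows that do not move let the fingers close, or fill a call up. It gives the time, the measured TCP pose, the force, the opening and the grip force at its end, in the units of the state.
- bot.get_state(): the state, without advancing time (a new reading comes with each control period).
- bot.snapshot(name): name is "scene" or "top" or "wrist"; returns (picture, depth): 384x512x3 uint8, red, green, blue; 384x512 float32, m along the optical axis (not along the pixel's ray), 0 where there is no reading.
- bot.camera_model(name): a dict with "mtx" (3x3 intrinsics, pixels), "distortion" ([k1, k2, p1, p2, k3] as OpenCV has them; the pictures are not rectified), "camera_from_world" (4x4, takes a point from world to camera coordinates); the wrist camera has in their place "T_tool_cam" (4x4, takes a point from camera to tool coordinates, whose origin is the TCP and whose axes are the flange's). Camera axes: x right, y down, z forward; pixel columns grow to the right and rows downward; lengths in m; the calibration is good to about 2 mm. A picture is of the moment at which its call begins: read the wrist's pose just before it. camera_model takes no time and is no camera call.
- bot.sign_off(): hands the job in; it is judged then, once.
The state is a dict: "time": time; "joints": joint angles; "dq": joint speeds; "effort": joint torques, N m; "tcp_pos": TCP position; "eef_rot": TCP orientation; "force": force on the tool from outside, world axes, zero at the start; "torque": the same for the moment, N m; "gripper_width": finger opening in m; "finger_force": force on a finger pad.
Only numpy, scipy, OpenCV 4.12 (cv2) and the standard library are available. Lean on these libraries where they do the work, as an engineer would, in place of code of your own. Each camera call takes 0.05 s, during which the arm holds its last target. There are 200 camera calls.

## Working session

There is one attempt and no reset: what is moved stays moved. The work goes in short steps, Python scripts to look and compute and a tool call to move; the robot and the scene stay as the last step left them, time stands still between calls to the robot, and variables do not carry over. Pictures are saved under pics/ and viewed, at most 10 in all, crops included, and the job is handed in when it is done.

Besides the shell and the picture viewer there is one more tool, called after "Call:" by a JSON object that holds its "op" and its "data", one argument or row to a line. apply_moves: Moves the arm, as the interface text tells. Its arguments: {"type":"object","properties":{"rows":{"type":"array","items":{"type":"object","properties":{"offset":{"type":"array","items":{"type":"number"}},"rotation":{"type":"array","items":{"type":"number"}},"fingers":{"type":"number"}}}},"force":{"type":"number"}},"required":["rows"]}

```bash
mkdir -p pics; ls; cat > h.py <<'E'
import numpy as np, cv2
from scipy.spatial.transform import Rotation as R
from plant import bot
def cast(name,uv,z,T_wc=None):
    m=bot.camera_model(name); K=np.array(m["mtx"]); d=np.array(m["distortion"])
    if T_wc is None: T_wc=np.linalg.inv(np.array(m["camera_from_world"]))
    uv=np.array(uv,float).reshape(-1,1,2)
    n=cv2.undistortPoints(uv,K,d).reshape(-1,2)
    r=np.c_[n,np.ones(len(n))]@T_wc[:3,:3].T; o=T_wc[:3,3]
    return o+r*((z-o[2])/r[:,2])[:,None]
def lift(name,uv,depth,T_wc=None):
    m=bot.camera_model(name); K=np.array(m["mtx"]); d=np.array(m["distortion"])
    if T_wc is None: T_wc=np.linalg.inv(np.array(m["camera_from_world"]))
    uv=np.array(uv,float).reshape(-1,2)
    n=cv2.undistortPoints(uv.reshape(-1,1,2),K,d).reshape(-1,2)
    z=np.array([depth[int(v),int(u)] for u,v in uv])
    return (np.c_[n,np.ones(len(n))]*z[:,None])@T_wc[:3,:3].T+T_wc[:3,3]
def wristT(s):
    T=np.eye(4); T[:3,:3]=R.from_rotvec(s["eef_rot"]).as_matrix(); T[:3,3]=s["tcp_pos"]
    return T@np.array(bot.camera_model("wrist")["T_tool_cam"])
E
python3 - <<'E'
from h import *
s=bot.get_state(); print(s, bot.tcp_to_tips)
ims=[]
for n in("scene","top"):
    p,d=bot.snapshot(n); np.savez("pics/%s0.npz"%n,p=p,d=d); cv2.imwrite("pics/%s0.png"%n,p[:,:,::-1])
    m=bot.camera_model(n); T=np.linalg.inv(m["camera_from_world"]); print(n,T[:3].round(3).tolist(),np.array(m["mtx"]).round(1).tolist())
print(R.from_rotvec(s["eef_rot"]).as_matrix().round(3))
print(np.array(bot.camera_model("wrist")["T_tool_cam"]).round(3))
E
```

```text
pics
{'time': 0.0, 'joints': array([-9.50392081e-01,  2.55738940e-01,  1.06976083e-01, -4.80884243e-04,
       -1.42389614e+00, -2.84630297e-01]), 'dq': array([ 9.92446011e-04,  1.67761344e-03,  1.36379725e-03, -2.65315269e-03,
        1.34032507e-03, -6.93362727e-05]), 'effort': array([ 1.00582135e-04, -3.86626410e+01,  2.37935686e+01,  5.36500543e+00,
       -6.29845978e-03,  3.29995692e-05]), 'tcp_pos': array([ 0.18114073, -0.51881556,  0.24938781]), 'eef_rot': array([ 5.24783744e-01, -3.09705803e+00, -2.95768712e-03]), 'force': array([-0.86940974, -1.13110809, -0.44931445]), 'torque': array([-0.0118301 , -0.06305443,  0.00832036]), 'finger_force': 0.0, 'gripper_width': 0.08539186984573863} 0.019
scene [[-0.703, -0.448, 0.553, -0.2], [-0.711, 0.439, -0.549, 0.769], [0.004, -0.779, -0.627, 0.943]] [[392.9, 0.0, 257.7], [0.0, 392.9, 196.8], [0.0, 0.0, 1.0]]
top [[-0.005, -0.996, 0.092, 0.429], [-1.0, 0.006, 0.005, 0.013], [-0.006, -0.092, -0.996, 1.417]] [[411.9, 0.0, 249.8], [0.0, 411.9, 188.8], [0.0, 0.0, 1.0]]
[[-0.944 -0.329 -0.001]
 [-0.329  0.944  0.002]
 [ 0.     0.002 -1.   ]]
[[ 0.    -0.962 -0.273  0.069]
 [ 1.     0.    -0.    -0.002]
 [ 0.    -0.273  0.962 -0.124]
 [ 0.     0.     0.     1.   ]]
```

View pics/top0.png

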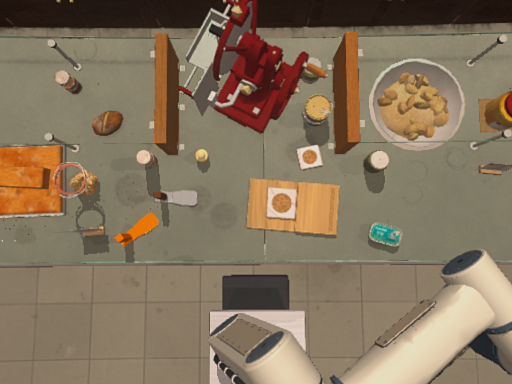

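View pics/scene0.png

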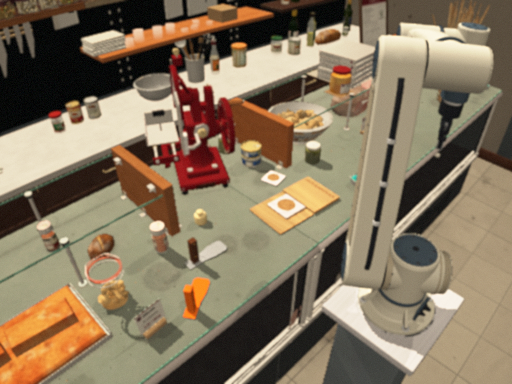

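Candidates in the top view for the lifter are the grey blade with a dark handle at (160,196), an orange one at (137,228), and a wire/grey thing at (92,222). The first matches the description. For the tile there is a larger one on the board at (282,203) and a smaller one at (310,157), so the larger is meant.

```bash
python3 - <<'E'
from h import *
f=np.load("pics/top0.npz");p,d=f["p"],f["d"]
hsv=cv2.cvtColor(p,cv2.COLOR_RGB2HSV)
print("px",[ (q,p[q[1],q[0]].tolist(),hsv[q[1],q[0]].tolist()) for q in [(182,198),(158,196),(260,225),(325,210),(275,193),(282,203),(215,210)]])
c=cv2.resize(p[140:260,80:350],None,fx=2.9,fy=2.9,interpolation=cv2.INTER_CUBIC)
cv2.imwrite("pics/crop1.png",c[:,:,::-1])
# board
m=((hsv[:,:,0]>8)&(hsv[:,:,0]<28)&(hsv[:,:,1]>70)&(hsv[:,:,2]>120)).astype(np.uint8)
m[:170]=0;m[245:]=0;m[:,:235]=0;m[:,350:]=0
m=cv2.morphologyEx(m,cv2.MORPH_OPEN,np.ones((3,3)))
pts=np.argwhere(m)[:,::-1]
r=cv2.minAreaRect(pts.astype(np.float32)); b=cv2.boxPoints(r); print("board",r,b.tolist()); print(cast("top",b,0.01).round(4))
# white tile on board
w=((hsv[:,:,1]<40)&(hsv[:,:,2]>170)).astype(np.uint8); w[:180]=0;w[228:]=0;w[:,:255]=0;w[:,310:]=0
r=cv2.minAreaRect(np.argwhere(w)[:,::-1].astype(np.float32)); b=cv2.boxPoints(r);print("tile",r);print(cast("top",b,0.016).round(4), cast("top",[r[0]],0.016))
# depth of things
P=lift("top",[(u,v) for v,u in np.argwhere(np.ones_like(d))],d).reshape(384,512,3)
np.save("pics/P.npy",P)
for n,q in dict(handle=(157,195),blade=(185,198),tile=(282,203),low=(257,203),up=(320,208),cnt=(220,210)).items(): print(n,P[q[1],q[0]].round(4))
# handle: points in region with height>0.03
reg=np.zeros_like(m); reg[183:212,140:205]=1
hh=(P[:,:,2]>0.04)&(reg>0); print("handle tall px",np.argwhere(hh).mean(0),hh.sum(),P[hh].mean(0),P[hh][:,2].max())
print(np.percentile(P[hh],[5,95],axis=0))
E
```

```text
px [((182, 198), [179, 166, 154], [14, 36, 179]), ((158, 196), [114, 66, 38], [11, 170, 114]), ((260, 225), [216, 155, 89], [16, 150, 216]), ((325, 210), [214, 152, 88], [15, 150, 214]), ((275, 193), [232, 212, 195], [14, 41, 232]), ((282, 203), [183, 124, 68], [15, 160, 183]), ((215, 210), [120, 112, 93], [21, 57, 120])]
board ((292.80291748046875, 206.06175231933594), (91.19214630126953, 51.079872131347656), 4.39870548248291) [[245.38232421875, 228.02940368652344], [249.29998779296875, 177.09999084472656], [340.2235107421875, 184.09410095214844], [336.30584716796875, 235.0235137939453]]
[[ 0.4255  0.0365  0.01  ]
 [ 0.5998  0.0223  0.01  ]
 [ 0.5737 -0.2887  0.01  ]
 [ 0.4006 -0.2709  0.01  ]]
tile ((276.8367614746094, 204.39944458007812), (34.556663513183594, 16.24262046813965), 62.59242630004883)
[[ 0.5449 -0.0197  0.016 ]
 [ 0.5702 -0.0692  0.016 ]
 [ 0.4653 -0.1218  0.016 ]
 [ 0.4403 -0.0727  0.016 ]] [[ 0.50497251 -0.070941    0.016     ]]
handle [0.533  0.3181 0.098 ]
blade [0.5294 0.2435 0.005 ]
tile [ 0.5097 -0.0886  0.0158]
low [ 0.5108 -0.0036  0.0047]
up [ 0.4918 -0.2163  0.0205]
cnt [ 0.4878  0.1239 -0.0028]
handle tall px [194.68181818 159.96590909] 88 [0.52439814 0.28370547 0.22180354] 1.4169302736128584
[[0.42894102 0.01309685 0.04811433]
 [0.54582749 0.32699093 1.41693027]]
```

View pics/crop1.png

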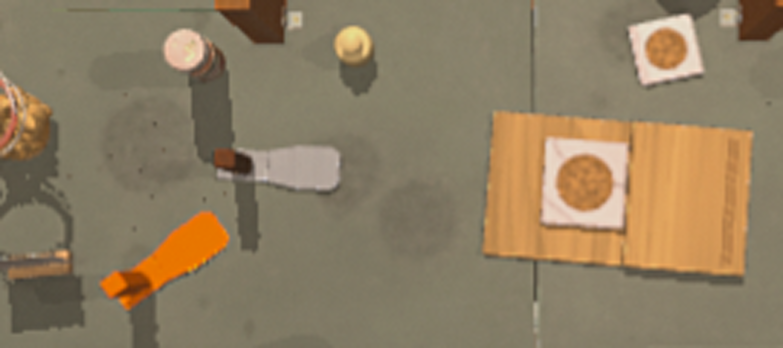

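The crop confirms it: a grey steel blade with a brown handle, the handle top at crop (228,158), i.e. image (158.6,194.5), and the blade front at (196.6,198). The tile free edge is on the left of the board at crop x=542.

```bash
cat >> h.py <<'E'
def plan(p0,R0,ways):
    """ways: list of (pos, Rot, nrows); prints rows in tool units (cm, deg) and the lim check"""
    p=np.array(p0,float); r=R0; k=0
    for q,rq,n in ways:
        dr=(r.inv()*rq).as_rotvec()/n; dp=(np.array(q)-p)/n
        for _ in range(n):
            off=r.inv().apply(dp)*100; print(k, off.round(2).tolist(), np.degrees(dr).round(2).tolist()); k+=1
            p=p+r.apply(off/100); r=r*R.from_rotvec(dr)
def toolR(xdir):  # tool z down, tool y along -xdir (lifter x closing axis)
    y=-np.array([xdir[0],xdir[1],0])/np.hypot(*xdir[:2]); z=np.array([0,0,-1.]); x=np.cross(y,z)
    return R.from_matrix(np.c_[x,y,z])
E
python3 - <<'E'
from h import *
h=cast("top",[(158.6,194.5)],.098)[0]; t=cast("top",[(196.6,198)],.006)[0]; j=cast("top",[(80+188/2.9,140+50/2.9)],.105)[0]
print(h,t,np.linalg.norm((t-h)[:2]),"jar",j)
x=(t-h)[:2]; 
s=bot.get_state(); R0=R.from_rotvec(s["eef_rot"])
Rt=toolR(x); print((R0.inv()*Rt).as_rotvec(degrees=True))
plan(s["tcp_pos"],R0,[(h*[1,1,0]+[0,0,.22],R0,20)])
E
```

```text
[0.53459152 0.31296423 0.098     ] [0.52911178 0.20357887 0.006     ] 0.10952253004465916 jar [0.65447475 0.35719992 0.105     ]
[ 0.09413817 -0.02355558 22.103645  ]
0 [-3.04, 3.34, 0.15] [0.0, 0.0, 0.0]
1 [-3.04, 3.34, 0.15] [0.0, 0.0, 0.0]
2 [-3.04, 3.34, 0.15] [0.0, 0.0, 0.0]
3 [-3.04, 3.34, 0.15] [0.0, 0.0, 0.0]
4 [-3.04, 3.34, 0.15] [0.0, 0.0, 0.0]
5 [-3.04, 3.34, 0.15] [0.0, 0.0, 0.0]
6 [-3.04, 3.34, 0.15] [0.0, 0.0, 0.0]
7 [-3.04, 3.34, 0.15] [0.0, 0.0, 0.0]
8 [-3.04, 3.34, 0.15] [0.0, 0.0, 0.0]
9 [-3.04, 3.34, 0.15] [0.0, 0.0, 0.0]
10 [-3.04, 3.34, 0.15] [0.0, 0.0, 0.0]
11 [-3.04, 3.34, 0.15] [0.0, 0.0, 0.0]
12 [-3.04, 3.34, 0.15] [0.0, 0.0, 0.0]
13 [-3.04, 3.34, 0.15] [0.0, 0.0, 0.0]
14 [-3.04, 3.34, 0.15] [0.0, 0.0, 0.0]
15 [-3.04, 3.34, 0.15] [0.0, 0.0, 0.0]
16 [-3.04, 3.34, 0.15] [0.0, 0.0, 0.0]
17 [-3.04, 3.34, 0.15] [0.0, 0.0, 0.0]
18 [-3.04, 3.34, 0.15] [0.0, 0.0, 0.0]
19 [-3.04, 3.34, 0.15] [0.0, 0.0, 0.0]
```

Call:
{"op": "apply_moves", "data": {
  "rows": [
    {"offset": [-3.04, 3.34, 0], "rotation": [0, 0, 0], "fingers": 1},
    {"offset": [-3.04, 3.34, 0], "rotation": [0, 0, 0], "fingers": 1},
    {"offset": [-3.04, 3.34, 0], "rotation": [0, 0, 0], "fingers": 1},
    {"offset": [-3.04, 3.34, 0], "rotation": [0, 0, 0], "fingers": 1},
    {"offset": [-3.04, 3.34, 0], "rotation": [0, 0, 0], "fingers": 1},
    {"offset": [-3.04, 3.34, 0], "rotation": [0, 0, 0], "fingers": 1},
    {"offset": [-3.04, 3.34, 0], "rotation": [0, 0, 0], "fingers": 1},
    {"offset": [-3.04, 3.34, 0], "rotation": [0, 0, 0], "fingers": 1},
    {"offset": [-3.04, 3.34, 0], "rotation": [0, 0, 0], "fingers": 1},
    {"offset": [-3.04, 3.34, 0], "rotation": [0, 0, 0], "fingers": 1}
  ]
}}

```text
time: 1.1
tcp_pos: [0.3582, -0.1019, 0.2503]
eef_rot: [-0.525, 3.097, 0.0]
force: [1.6, -0.8, 0.2]
gripper_width: 0.0856
finger_force: 0.0
```

Call:
{"op": "apply_moves", "data": {
  "rows": [
    {"offset": [-3.04, 3.34, 0.3], "rotation": [0, 0, 0], "fingers": 1},
    {"offset": [-3.04, 3.34, 0.3], "rotation": [0, 0, 0], "fingers": 1},
    {"offset": [-3.04, 3.34, 0.3], "rotation": [0, 0, 0], "fingers": 1},
    {"offset": [-3.04, 3.34, 0.3], "rotation": [0, 0, 0], "fingers": 1},
    {"offset": [-3.04, 3.34, 0.3], "rotation": [0, 0, 0], "fingers": 1},
    {"offset": [-3.04, 3.34, 0.3], "rotation": [0, 0, 0], "fingers": 1},
    {"offset": [-3.04, 3.34, 0.3], "rotation": [0, 0, 5.5], "fingers": 1},
    {"offset": [-2.6, 3.6, 0.3], "rotation": [0, 0, 5.5], "fingers": 1},
    {"offset": [-2.3, 3.9, 0.3], "rotation": [0, 0, 5.5], "fingers": 1},
    {"offset": [-2.0, 4.0, 0.3], "rotation": [0, 0, 5.5], "fingers": 1}
  ]
}}

```text
time: 2.1
tcp_pos: [0.5342, 0.3128, 0.2196]
eef_rot: [-0.081, -3.14, 0.001]
force: [0.3, -0.3, 0.4]
gripper_width: 0.0853
finger_force: 0.0
```

```bash
python3 - <<'E'
from h import *
s=bot.get_state(); print(s["time"],s["tcp_pos"],s["joints"].round(3),s["force"].round(2)); p,d=bot.snapshot("wrist"); T=wristT(s); np.savez("pics/w1.npz",p=p,d=d,T=T); cv2.imwrite("pics/w1.png",p[:,:,::-1])
print(R.from_rotvec(s["eef_rot"]).as_matrix().round(3))
E
```

```text
2.1 [0.53420217 0.31279605 0.21959444] [ 0.782  0.403  0.242 -0.    -1.41  -2.404] [ 0.34 -0.28  0.45]
[[-0.999  0.052 -0.001]
 [ 0.052  0.999 -0.001]
 [ 0.001 -0.001 -1.   ]]
```

View pics/w1.png

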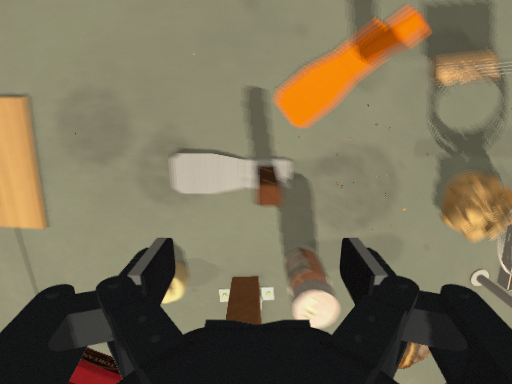

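The wrist view shows the lifter with its blade front at about (171,174), foot back end at about (292,169) and brown handle at about (269,187). The board's lower end is at the left, (20,160).

```bash
python3 - <<'E'
from h import *
f=np.load("pics/w1.npz"); p,d,T=f["p"],f["d"],f["T"]; hsv=cv2.cvtColor(p,cv2.COLOR_RGB2HSV)
uv=np.array([(u,v) for v,u in np.argwhere(np.ones_like(d))]); P=lift("wrist",uv,d,T).reshape(384,512,3)
reg=np.zeros(d.shape,bool); reg[140:215,160:300]=1
hm=reg&(hsv[:,:,1]>110)&(P[:,:,2]>.08); top=P[hm]; print("top n",hm.sum(),"z",np.median(top[:,2]),"c",np.median(top,0),np.percentile(top,[3,97],axis=0).round(4).tolist())
ys,xs=np.where(hm); c=((xs.min()+xs.max())/2,(ys.min()+ys.max())/2); print(c,xs.min(),xs.max(),ys.min(),ys.max(),cast("wrist",[c],.098,T))
bm=reg&(hsv[:,:,1]<60)&(hsv[:,:,2]>140)&(P[:,:,2]<.03); bm=cv2.morphologyEx(bm.astype(np.uint8),cv2.MORPH_OPEN,np.ones((3,3)))
n,l,st,_=cv2.connectedComponentsWithStats(bm); k=1+st[1:,4].argmax(); print(st[k])
q=np.argwhere(l==k)[:,::-1]; W=cast("wrist",q,.006,T)
for lo,hi in((175,195),(200,215),(220,240)):
    m=(q[:,0]>lo)&(q[:,0]<hi); print("mid",W[m].mean(0)[:2], (W[m].max(0)-W[m].min(0))[0], "depth z",np.median(P[q[m][:,1],q[m][:,0],2]))
print("front y",np.percentile(W[:,1],[0,0.5,1]),"end y",W[:,1].max())
E
```

```text
top n 491 z 0.09825814275714573 c [0.53428975 0.32085693 0.09825814] [[0.5251, 0.3125, 0.0844], [0.5456, 0.3292, 0.0997]]
(np.float64(267.5), np.float64(187.0)) 258 277 171 203 [[0.5306579  0.32086706 0.098     ]]
[ 160  153  116   62 4869]
mid [0.5424024  0.22173123] 0.0785741631964263 depth z 0.005715964289519981
mid [0.54684772 0.24913376] 0.07843536649043592 depth z 0.005512868091991696
mid [0.55074705 0.27654691] 0.07633081540899989 depth z 0.003947360359163099
front y [0.18381261 0.1870447  0.18993311] end y 0.3313350107132743
```

```bash
python3 - <<'E'
from h import *
f=np.load("pics/w1.npz"); p,d,T=f["p"],f["d"],f["T"]; hsv=cv2.cvtColor(p,cv2.COLOR_RGB2HSV)
print(p[172,165:172].tolist(),p[172,200].tolist(),p[172,150].tolist())
g=cv2.cvtColor(p,cv2.COLOR_RGB2GRAY); roi=np.zeros_like(g); roi[145:205,150:300]=1
t=(int(g[172,205])+int(g[172,150]))/2; bm=((g>t)&(roi>0)).astype(np.uint8); bm=cv2.morphologyEx(bm,cv2.MORPH_OPEN,np.ones((3,3)))
n,l,st,_=cv2.connectedComponentsWithStats(bm); k=1+st[1:,4].argmax(); print(st[k],t)
q=np.argwhere(l==k)[:,::-1]; W=cast("wrist",q,.006,T)
xs=[];
for u in range(178,256,6):
    m=q[:,0]==u; v=q[m][:,1]; xs.append((u,v.min(),v.max()))
print(xs); C=cast("wrist",[(u,(a+b)/2) for u,a,b in xs],.005,T); a=np.polyfit(C[:,1],C[:,0],1); print(a,np.polyval(a,.321))
print("front",cast("wrist",[(st[k][0]-.5,174)],.006,T),"back",cast("wrist",[(st[k][0]+st[k][2]-.5,169)],.004,T))
E
```

```text
[[137, 131, 108], [136, 130, 107], [136, 131, 107], [136, 131, 107], [151, 145, 123], [152, 144, 124], [160, 152, 131]] [193, 184, 166] [137, 131, 106]
[ 172  154   82   40 2899] 157.0
[(178, np.int64(156), np.int64(190)), (184, np.int64(154), np.int64(192)), (190, np.int64(154), np.int64(193)), (196, np.int64(154), np.int64(193)), (202, np.int64(154), np.int64(193)), (208, np.int64(154), np.int64(193)), (214, np.int64(154), np.int64(193)), (220, np.int64(155), np.int64(192)), (226, np.int64(156), np.int64(191)), (232, np.int64(157), np.int64(190)), (238, np.int64(159), np.int64(189)), (244, np.int64(160), np.int64(187)), (250, np.int64(161), np.int64(187))]
[0.06259009 0.51847671] 0.538568133852891
front [[0.53226559 0.20580528 0.006     ]] back [[0.5317661  0.30690452 0.004     ]]
```

Call:
{"op": "apply_moves", "data": {
  "rows": [
    {"offset": [-0.2, 0.4, 2.8], "rotation": [0, 0, 0.6], "fingers": 1},
    {"offset": [0, 0.4, 2.8], "rotation": [0, 0, 0], "fingers": 1},
    {"offset": [0, 0, 2.8], "rotation": [0, 0, 0], "fingers": 1},
    {"offset": [0, 0, 2.6], "rotation": [0, 0, 0], "fingers": 0.7},
    {"offset": [0, 0, 2.0], "rotation": [0, 0, 0], "fingers": 0.5},
    {"offset": [0, 0, 1.4], "rotation": [0, 0, 0], "fingers": 0.4},
    {"offset": [0, 0, 0], "rotation": [0, 0, 0], "fingers": 0.3},
    {"offset": [0, 0, 0], "rotation": [0, 0, 0], "fingers": 0.15},
    {"offset": [0, 0, 0], "rotation": [0, 0, 0], "fingers": 0},
    {"offset": [0, 0, 0], "rotation": [0, 0, 0], "fingers": 0}
  ],
  "force": 80
}}

```text
time: 3.15
tcp_pos: [0.5367, 0.3192, 0.0771]
eef_rot: [0.092, 3.139, 0.002]
force: [0.3, -0.1, -1.9]
gripper_width: 0.0232
finger_force: 78.2
```

```bash
python3 - <<'E'
from h import *
s=bot.get_state(); print(s["force"].round(2),s["torque"].round(3),s["gripper_width"],s["finger_force"],R.from_rotvec(s["eef_rot"]).as_matrix().round(4).tolist())
f=np.load("pics/top0.npz");p,d=f["p"],f["d"]
g=cv2.cvtColor(p,cv2.COLOR_RGB2HSV)
# subpixel-ish lines: board edges left/right, front/back, step, tile edges from crop pixel reads
c=lambda L,z:cast("top",[(80+a/2.9,140+b/2.9) for a,b in L],z)
print("left end",c([(493,111),(485,254)],.006).round(4).tolist())
print("right end",c([(751,131),(744,275)],.014).round(4).tolist())
print("step",c([(631,121),(624,266)],.014).round(4).tolist())
print("tile",c([(546,137),(629,141),(625,230),(542,226)],.016).round(4).tolist())
E
```

```text
[ 0.26 -0.1  -1.9 ] [0.093 0.016 0.033] 0.023224312456865213 78.15096259117126 [[-0.9983, 0.0585, 0.001], [0.0585, 0.9983, 0.0009], [-0.0009, 0.001, -1.0]]
left end [[0.5962, 0.0199, 0.006], [0.427, 0.0302, 0.006]]
right end [[0.5696, -0.2835, 0.014], [0.4014, -0.2709, 0.014]]
step [[0.5823, -0.1429, 0.014], [0.4123, -0.1319, 0.014]]
tile [[0.5638, -0.0424, 0.016], [0.5585, -0.1399, 0.016], [0.4541, -0.1336, 0.016], [0.4592, -0.0367, 0.016]]
```

```bash
cat >> h.py <<'E'
TIP=np.array([0,-.115,.073])
def pose(tip,pitch,yawdir=(-.06,-.998)):
    """TCP pose for lifter tip at tip, nose-up pitch (rad)"""
    r=toolR(yawdir)*R.from_rotvec([pitch,0,0]); return np.array(tip)-r.apply(TIP), r
def now(): 
    s=bot.get_state(); r=R.from_rotvec(s["eef_rot"]); return s,np.array(s["tcp_pos"]),r
def tipnow():
    s,p,r=now(); return p+r.apply(TIP)
E
python3 - <<'E'
from h import *
s,p,r=now(); print(tipnow())
q,rq=pose([.5105,-.022,.030],-.2); print(q)
plan(p,r,[(p+[0,0,.06],r,3),(q,rq,7)])
E
```

```text
[0.53008527 0.20451385 0.00399915]
[0.51639345 0.0760278  0.12439183]
0 [-0.0, 0.0, -2.0] [0.0, 0.0, 0.0]
1 [-0.0, 0.0, -2.0] [0.0, 0.0, 0.0]
2 [-0.0, 0.0, -2.0] [0.0, 0.0, 0.0]
3 [0.09, -3.49, 0.18] [-1.63, 0.01, 0.01]
4 [0.09, -3.49, 0.08] [-1.63, 0.01, 0.01]
5 [0.09, -3.49, -0.02] [-1.63, 0.01, 0.01]
6 [0.08, -3.49, -0.12] [-1.63, 0.01, 0.01]
7 [0.08, -3.48, -0.22] [-1.63, 0.01, 0.01]
8 [0.08, -3.48, -0.32] [-1.63, 0.01, 0.01]
9 [0.08, -3.47, -0.42] [-1.63, 0.01, 0.01]
```

Call:
{"op": "apply_moves", "data": {
  "rows": [
    {"offset": [0, 0, -1.0], "rotation": [0, 0, 0], "fingers": 0},
    {"offset": [0, 0, -2.5], "rotation": [0, 0, 0], "fingers": 0},
    {"offset": [0, 0, -2.5], "rotation": [0, 0, 0], "fingers": 0},
    {"offset": [0.1, -2.0, 0], "rotation": [0, 0, 0], "fingers": 0},
    {"offset": [0.1, -3.5, 0], "rotation": [0, 0, 0], "fingers": 0},
    {"offset": [0.1, -3.5, 0], "rotation": [0, 0, 0], "fingers": 0},
    {"offset": [0.1, -3.5, 0], "rotation": [0, 0, 0], "fingers": 0},
    {"offset": [0.1, -3.5, 0], "rotation": [0, 0, 0], "fingers": 0},
    {"offset": [0.1, -3.0, 0], "rotation": [0, 0, 0], "fingers": 0},
    {"offset": [0, -1.0, 0], "rotation": [0, 0, 0], "fingers": 0}
  ]
}}

```text
time: 4.15
tcp_pos: [0.5185, 0.1174, 0.1377]
eef_rot: [0.095, 3.139, 0.001]
force: [-0.2, 0.3, -1.2]
gripper_width: 0.0232
finger_force: 78.7
```

```bash
python3 - <<'E'
from h import *
s,p,r=now(); print(tipnow(),s["force"].round(2),s["torque"].round(3))
q,rq=pose([.5105,-.020,.026],-.2); print(q)
plan(p,r,[(q,rq,8)])
w,d=bot.snapshot("wrist"); np.savez("pics/w2.npz",p=w,d=d,T=wristT(s)); cv2.imwrite("pics/w2.png",w[:,:,::-1])
E
```

```text
[0.51161707 0.0025907  0.06462675] [-0.19  0.31 -1.16] [ 0.073 -0.032  0.015]
[0.51639345 0.0780278  0.12039183]
0 [-0.0, -0.49, 0.22] [-1.43, 0.01, -0.0]
1 [-0.0, -0.5, 0.2] [-1.43, 0.01, -0.0]
2 [-0.0, -0.5, 0.19] [-1.43, 0.01, -0.0]
3 [-0.0, -0.51, 0.18] [-1.43, 0.01, -0.0]
4 [-0.0, -0.51, 0.17] [-1.43, 0.01, -0.0]
5 [-0.0, -0.52, 0.15] [-1.43, 0.01, -0.0]
6 [-0.0, -0.52, 0.14] [-1.43, 0.01, -0.0]
7 [-0.0, -0.52, 0.13] [-1.43, 0.01, -0.0]
```

View pics/w2.png

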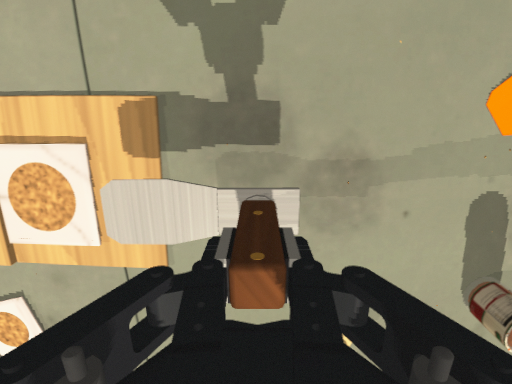

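The wrist view shows the blade front at about (103,211), with the tile's free edge from (88,141) to (101,245) and the board end at about (163,180).

```bash
python3 - <<'E'
from h import *
f=np.load("pics/w2.npz"); p,d,T=f["p"],f["d"],f["T"]
print("tile edge",cast("wrist",[(88,141),(101,245),(94.5,193)],.0155,T).round(4).tolist())
print("board end",cast("wrist",[(157,96),(168,266)],.006,T).round(4).tolist(),"step",cast("wrist",[(8,262)],.014,T).round(4))
s,pp,r=now()
g=[(108,211),(125,211),(150,211),(190,211),(210,205),(235,200),(285,203)]
L=lift("wrist",g,d,T); print("blade top in tool frame mm",(r.inv().apply(L-pp)*1000).round(1).tolist())
fr=cast("wrist",[(102.5,190),(102.5,232)],float(L[0,2]),T); print("front tool mm",(r.inv().apply(fr-pp)*1000).round(1).tolist())
print("board/tile z",lift("wrist",[(120,120),(130,250),(75,170),(70,220)],d,T)[:,2])
E
```

```text
tile edge [[0.4637, -0.0305, 0.0155], [0.5642, -0.0403, 0.0155], [0.5114, -0.0348, 0.0155]]
board end [[0.4302, 0.0339, 0.006], [0.5958, 0.0193, 0.006]] step [[ 0.5801 -0.1485  0.014 ]]
blade top in tool frame mm [[-0.1, -110.9, 67.8], [-0.6, -98.7, 69.2], [-0.1, -79.5, 68.2], [-0.3, -50.2, 68.9], [4.0, -35.5, 69.9], [8.1, -17.2, 69.1], [5.8, 18.9, 69.1]]
front tool mm [[15.9, -112.6, 67.8], [-16.9, -117.8, 67.8]]
board/tile z [0.00555363 0.00593507 0.01703084 0.01572164]
```

```bash
sed -i 's/yawdir=(-.06,-.998)/yawdir=(-.077,-.997)/' h.py; python3 - <<'E'
from h import *
s,p,r=now()
q,rq=pose([.514,-.018,.022],-.2); print(q)
plan(p,r,[(q,rq,8)])
E
```

```text
[0.521562   0.07991322 0.11639183]
0 [-0.06, -0.46, 0.26] [-1.43, -0.0, 0.12]
1 [-0.07, -0.47, 0.25] [-1.43, -0.0, 0.12]
2 [-0.07, -0.48, 0.24] [-1.43, -0.0, 0.12]
3 [-0.07, -0.48, 0.23] [-1.43, -0.0, 0.12]
4 [-0.07, -0.49, 0.22] [-1.43, -0.0, 0.12]
5 [-0.07, -0.49, 0.21] [-1.43, -0.0, 0.12]
6 [-0.07, -0.5, 0.19] [-1.43, -0.0, 0.12]
7 [-0.07, -0.5, 0.18] [-1.43, -0.0, 0.12]
```

Call:
{"op": "apply_moves", "data": {
  "rows": [
    {"offset": [-0.07, -0.46, 0.26], "rotation": [-1.43, 0, 0.12], "fingers": 0},
    {"offset": [-0.07, -0.47, 0.25], "rotation": [-1.43, 0, 0.12], "fingers": 0},
    {"offset": [-0.07, -0.48, 0.24], "rotation": [-1.43, 0, 0.12], "fingers": 0},
    {"offset": [-0.07, -0.48, 0.23], "rotation": [-1.43, 0, 0.12], "fingers": 0},
    {"offset": [-0.07, -0.49, 0.22], "rotation": [-1.43, 0, 0.12], "fingers": 0},
    {"offset": [-0.07, -0.49, 0.21], "rotation": [-1.43, 0, 0.12], "fingers": 0},
    {"offset": [-0.07, -0.5, 0.19], "rotation": [-1.43, 0, 0.12], "fingers": 0},
    {"offset": [-0.07, -0.5, 0.18], "rotation": [-1.43, 0, 0.12], "fingers": 0},
    {"offset": [0, 0, 0], "rotation": [0, 0, 0], "fingers": 0},
    {"offset": [0, 0, 0], "rotation": [0, 0, 0], "fingers": 0}
  ]
}}

```text
time: 5.2
tcp_pos: [0.5223, 0.0827, 0.1157]
eef_rot: [0.117, 3.117, 0.312]
force: [-0.9, 0.3, -0.5]
gripper_width: 0.0233
finger_force: 78.8
```

```bash
python3 - <<'E'
from h import *
s,p,r=now(); print(tipnow(),s["force"].round(2),s["torque"].round(3),s["joints"].round(3), r.inv().apply([0,0,-1]).round(3), r.inv().apply([-.077,-.997,0]).round(3))
w,d=bot.snapshot("wrist"); T=wristT(s); np.savez("pics/w3.npz",p=w,d=d,T=T); cv2.imwrite("pics/w3.png",w[:,:,::-1])
E
```

```text
[ 0.51486552 -0.01532547  0.02137083] [-0.89  0.3  -0.5 ] [-0.686  0.068  0.01 ] [ 0.325  0.281 -0.15  -0.21  -1.072 -1.877] [-0.001 -0.198  0.98 ] [ 0.002 -0.98  -0.198]
```

View pics/w3.png

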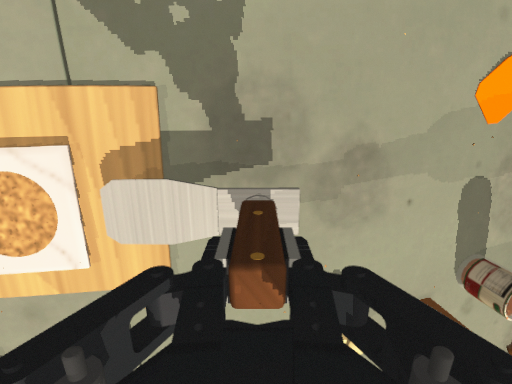

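Blade front at (103,211) is centred on the tile's free edge, about (79,208), with a clear gap. Now I lower to feel the level.

Call:
{"op": "apply_moves", "data": {
  "rows": [
    {"offset": [0, -0.04, 0.2], "rotation": [0, 0, 0], "fingers": 0},
    {"offset": [0, -0.04, 0.2], "rotation": [0, 0, 0], "fingers": 0},
    {"offset": [0, -0.04, 0.2], "rotation": [0, 0, 0], "fingers": 0},
    {"offset": [0, -0.03, 0.15], "rotation": [0, 0, 0], "fingers": 0},
    {"offset": [0, -0.03, 0.15], "rotation": [0, 0, 0], "fingers": 0},
    {"offset": [0, -0.02, 0.1], "rotation": [0, 0, 0], "fingers": 0},
    {"offset": [0, -0.02, 0.1], "rotation": [0, 0, 0], "fingers": 0},
    {"offset": [0, -0.02, 0.1], "rotation": [0, 0, 0], "fingers": 0},
    {"offset": [0, 0, 0], "rotation": [0, 0, 0], "fingers": 0},
    {"offset": [0, 0, 0], "rotation": [0, 0, 0], "fingers": 0}
  ]
}}

```text
time: 6.25
tcp_pos: [0.5219, 0.0823, 0.1029]
eef_rot: [0.118, 3.118, 0.312]
force: [0.5, -0.3, -2.0]
gripper_width: 0.0232
finger_force: 78.8
```

Call:
{"op": "apply_moves", "data": {
  "rows": [
    {"offset": [0, -0.01, 0.05], "rotation": [0, 0, 0], "fingers": 0},
    {"offset": [0, -0.01, 0.05], "rotation": [0, 0, 0], "fingers": 0},
    {"offset": [0, -0.01, 0.05], "rotation": [0, 0, 0], "fingers": 0},
    {"offset": [0, -0.01, 0.05], "rotation": [0, 0, 0], "fingers": 0},
    {"offset": [0, 0, 0], "rotation": [0, 0, 0], "fingers": 0},
    {"offset": [0, 0, 0], "rotation": [0, 0, 0], "fingers": 0},
    {"offset": [0, 0, 0], "rotation": [0, 0, 0], "fingers": 0},
    {"offset": [0, 0, 0], "rotation": [0, 0, 0], "fingers": 0},
    {"offset": [0, 0, 0], "rotation": [0, 0, 0], "fingers": 0},
    {"offset": [0, 0, 0], "rotation": [0, 0, 0], "fingers": 0}
  ]
}}

```text
time: 7.25
tcp_pos: [0.5219, 0.0824, 0.1009]
eef_rot: [0.118, 3.118, 0.312]
force: [0.7, 0.0, -1.1]
gripper_width: 0.0234
finger_force: 78.8
```

```bash
python3 - <<'E'
from h import *
s,p,r=now(); print(s["time"],tipnow(),s["force"].round(2),s["torque"].round(3))
E
```

```text
7.25 [ 0.51430942 -0.01558957  0.00651015] [ 0.71  0.01 -1.07] [-0.62   0.05   0.002]
```

Call:
{"op": "apply_moves", "data": {
  "rows": [
    {"offset": [0, -0.01, 0.05], "rotation": [0, 0, 0], "fingers": 0},
    {"offset": [0, 0, 0], "rotation": [0, 0, 0], "fingers": 0},
    {"offset": [0, -0.01, 0.05], "rotation": [0, 0, 0], "fingers": 0},
    {"offset": [0, 0, 0], "rotation": [0, 0, 0], "fingers": 0},
    {"offset": [0, -0.01, 0.05], "rotation": [0, 0, 0], "fingers": 0},
    {"offset": [0, 0, 0], "rotation": [0, 0, 0], "fingers": 0},
    {"offset": [0, 0, 0], "rotation": [0, 0, 0], "fingers": 0},
    {"offset": [0, 0, 0], "rotation": [0, 0, 0], "fingers": 0},
    {"offset": [0, 0, 0], "rotation": [0, 0, 0], "fingers": 0},
    {"offset": [0, 0, 0], "rotation": [0, 0, 0], "fingers": 0}
  ]
}}

```text
time: 8.25
tcp_pos: [0.5219, 0.0824, 0.0993]
eef_rot: [0.118, 3.118, 0.312]
force: [-0.9, 0.3, -1.5]
gripper_width: 0.0231
finger_force: 78.8
```

```bash
python3 - <<'E'
from h import *
s,p,r=now(); print(s["time"],tipnow(),s["force"].round(2),s["torque"].round(3))
E
```

```text
8.25 [ 0.51431296 -0.01559632  0.00498822] [-0.92  0.28 -1.52] [-0.706  0.011 -0.035]
```

Call:
{"op": "apply_moves", "data": {
  "rows": [
    {"offset": [0, -0.01, 0.05], "rotation": [0, 0, 0], "fingers": 0},
    {"offset": [0, 0, 0], "rotation": [0, 0, 0], "fingers": 0},
    {"offset": [0, -0.01, 0.05], "rotation": [0, 0, 0], "fingers": 0},
    {"offset": [0, 0, 0], "rotation": [0, 0, 0], "fingers": 0},
    {"offset": [0, -0.01, 0.05], "rotation": [0, 0, 0], "fingers": 0},
    {"offset": [0, 0, 0], "rotation": [0, 0, 0], "fingers": 0},
    {"offset": [0, 0, 0], "rotation": [0, 0, 0], "fingers": 0},
    {"offset": [0, 0, 0], "rotation": [0, 0, 0], "fingers": 0},
    {"offset": [0, 0, 0], "rotation": [0, 0, 0], "fingers": 0},
    {"offset": [0, 0, 0], "rotation": [0, 0, 0], "fingers": 0}
  ]
}}

```text
time: 9.25
tcp_pos: [0.522, 0.0824, 0.098]
eef_rot: [0.118, 3.118, 0.312]
force: [-1.1, 0.5, 2.1]
gripper_width: 0.023
finger_force: 79.1
```

```bash
python3 - <<'E'
from h import *
s,p,r=now(); print(s["time"],tipnow(),s["force"].round(2),s["torque"].round(3))
E
```

```text
9.25 [ 0.51451323 -0.01554125  0.0036502 ] [-1.07  0.5   2.05] [-0.402  0.251 -0.048]
```

Contact is felt, with Fz rising by about 3.5 N at model tip z of about 3.7 mm. I ease off slightly and slide forward along the level.

Call:
{"op": "apply_moves", "data": {
  "rows": [
    {"offset": [0, -0.19, -0.05], "rotation": [0, 0, 0], "fingers": 0},
    {"offset": [0, -0.196, -0.04], "rotation": [0, 0, 0], "fingers": 0},
    {"offset": [0, -0.196, -0.04], "rotation": [0, 0, 0], "fingers": 0},
    {"offset": [0, -0.196, -0.04], "rotation": [0, 0, 0], "fingers": 0},
    {"offset": [0, -0.196, -0.04], "rotation": [0, 0, 0], "fingers": 0},
    {"offset": [0, -0.196, -0.04], "rotation": [0, 0, 0], "fingers": 0},
    {"offset": [0, -0.196, -0.04], "rotation": [0, 0, 0], "fingers": 0},
    {"offset": [0, -0.196, -0.04], "rotation": [0, 0, 0], "fingers": 0},
    {"offset": [0, -0.196, -0.04], "rotation": [0, 0, 0], "fingers": 0},
    {"offset": [0, 0, 0], "rotation": [0, 0, 0], "fingers": 0}
  ]
}}

```text
time: 10.25
tcp_pos: [0.5205, 0.0641, 0.098]
eef_rot: [0.118, 3.118, 0.312]
force: [0.1, 1.5, 3.1]
gripper_width: 0.0228
finger_force: 79.1
```

```bash
cat > st.py <<'E'
from h import *
s,p,r=now(); print(s["time"],tipnow().round(5),s["force"].round(2),s["torque"].round(3),"pitch",np.arcsin((r.apply([0,-1,0])[2])).round(4),s["joints"].round(2))
E
python3 st.py
```

```text
10.25 [ 0.51298 -0.03387  0.00366] [0.09 1.45 3.13] [-0.443 -0.005  0.032] pitch -0.1994 [ 0.29  0.3  -0.18 -0.22 -1.04 -1.83]
```

Call:
{"op": "apply_moves", "data": {
  "rows": [
    {"offset": [0, -0.095, -0.03], "rotation": [0, 0, 0], "fingers": 0},
    {"offset": [0, -0.147, -0.03], "rotation": [0, 0, 0], "fingers": 0},
    {"offset": [0, -0.147, -0.03], "rotation": [0, 0, 0], "fingers": 0},
    {"offset": [0, -0.147, -0.03], "rotation": [0, 0, 0], "fingers": 0},
    {"offset": [0, -0.147, -0.03], "rotation": [0, 0, 0], "fingers": 0},
    {"offset": [0, -0.147, -0.03], "rotation": [0, 0, 0], "fingers": 0},
    {"offset": [0, -0.147, -0.03], "rotation": [0, 0, 0], "fingers": 0},
    {"offset": [0, -0.147, -0.03], "rotation": [0, 0, 0], "fingers": 0},
    {"offset": [0, 0, 0], "rotation": [0, 0, 0], "fingers": 0},
    {"offset": [0, 0, 0], "rotation": [0, 0, 0], "fingers": 0}
  ]
}}

```text
time: 11.25
tcp_pos: [0.5197, 0.0529, 0.0981]
eef_rot: [0.118, 3.118, 0.312]
force: [1.1, 3.2, 1.2]
gripper_width: 0.0233
finger_force: 78.8
```

```bash
python3 st.py; python3 - <<'E'
from h import *
s,p,r=now()
w,d=bot.snapshot("wrist"); T=wristT(s); np.savez("pics/w4.npz",p=w,d=d,T=T); cv2.imwrite("pics/w4.png",w[:,:,::-1])
uv=[(60,180),(60,220),(60,250),(30,160),(30,260),(10,210),(80,175)]
L=lift("wrist",uv,d,T); print(L.round(4).tolist())
E
```

```text
11.25 [ 0.51214 -0.04505  0.00371] [1.13 3.25 1.2 ] [ 0.29  -0.147 -0.016] pitch -0.1996 [ 0.27  0.29 -0.18 -0.22 -1.04 -1.81]
[[0.4844, -0.0657, 0.0169], [0.5124, -0.0727, 0.0173], [0.5354, -0.0793, 0.0161], [0.469, -0.0817, 0.0158], [0.5396, -0.1013, 0.017], [0.5007, -0.1029, 0.0175], [0.4828, -0.0525, 0.0159]]
```

View pics/w4.png

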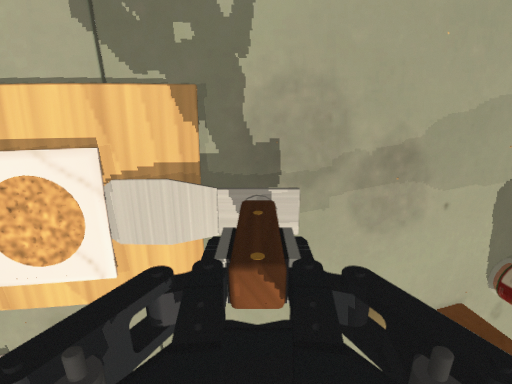

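The tile's rim, at u of about 108 on the blade axis, now covers the blade front (u=103). The blade is some 4 mm into the gap.

Call:
{"op": "apply_moves", "data": {
  "rows": [
    {"offset": [0, -0.098, -0.02], "rotation": [0, 0, 0], "fingers": 0},
    {"offset": [0, -0.098, -0.02], "rotation": [0, 0, 0], "fingers": 0},
    {"offset": [0, -0.098, -0.02], "rotation": [0, 0, 0], "fingers": 0},
    {"offset": [0, -0.098, -0.02], "rotation": [0, 0, 0], "fingers": 0},
    {"offset": [0, -0.098, -0.02], "rotation": [0, 0, 0], "fingers": 0},
    {"offset": [0, 0, 0], "rotation": [0, 0, 0], "fingers": 0},
    {"offset": [0, 0, 0], "rotation": [0, 0, 0], "fingers": 0},
    {"offset": [0, 0, 0], "rotation": [0, 0, 0], "fingers": 0},
    {"offset": [0, 0, 0], "rotation": [0, 0, 0], "fingers": 0},
    {"offset": [0, 0, 0], "rotation": [0, 0, 0], "fingers": 0}
  ]
}}

```text
time: 12.3
tcp_pos: [0.5192, 0.0478, 0.098]
eef_rot: [0.118, 3.118, 0.312]
force: [1.5, 1.1, 1.7]
gripper_width: 0.0229
finger_force: 79.0
```

```bash
python3 st.py; cat > edge.py <<'E'
from h import *
import sys
s,p,r=now(); w,d=bot.snapshot("wrist"); T=wristT(s); n=sys.argv[1]; np.savez("pics/%s.npz"%n,p=w,d=d,T=T); cv2.imwrite("pics/%s.png"%n,w[:,:,::-1])
def edge(w,v,u0=60,u1=140):
    h=w[v-1:v+2,u0:u1].astype(int).mean(0); g=np.abs(np.diff(h,axis=0)).sum(1); return u0+int(g.argmax())+.5
for v in (160,165,200,210,220,250,262): print(v,edge(w,v),end="; ")
E
python3 edge.py w5; python3 - <<'E'
from h import *
for n in("w4","w5"):
    f=np.load("pics/%s.npz"%n);w,d,T=f["p"],f["d"],f["T"]
    for v in (162,255):
        h=w[v-1:v+2,70:140].astype(int).mean(0); g=np.abs(np.diff(h,axis=0)).sum(1); u=70.5+g.argmax(); print(n,v,u,cast("wrist",[(u,v)],.0155,T).round(4))
E
```

```text
12.3 [ 0.51162 -0.05017  0.00367] [1.53 1.09 1.71] [-0.062 -0.066 -0.006] pitch -0.1993 [ 0.26  0.29 -0.18 -0.22 -1.04 -1.8 ]
160 105.5; 165 106.5; 200 110.5; 210 112.5; 220 113.5; 250 117.5; 262 119.5; w4 162 98.5 [[ 0.4755 -0.0388  0.0155]]
w4 255 113.5 [[ 0.5456 -0.0437  0.0155]]
w5 162 105.5 [[ 0.4755 -0.0394  0.0155]]
w5 255 118.5 [[ 0.5456 -0.0453  0.0155]]
```

Call:
{"op": "apply_moves", "data": {
  "rows": [
    {"offset": [0, -0.118, -0.026], "rotation": [0, 0, 0], "fingers": 0},
    {"offset": [0, -0.118, -0.026], "rotation": [0, 0, 0], "fingers": 0},
    {"offset": [0, -0.118, -0.026], "rotation": [0, 0, 0], "fingers": 0},
    {"offset": [0, -0.118, -0.026], "rotation": [0, 0, 0], "fingers": 0},
    {"offset": [0, -0.118, -0.026], "rotation": [0, 0, 0], "fingers": 0},
    {"offset": [0, -0.118, -0.026], "rotation": [0, 0, 0], "fingers": 0},
    {"offset": [0, -0.118, -0.026], "rotation": [0, 0, 0], "fingers": 0},
    {"offset": [0, -0.118, -0.026], "rotation": [0, 0, 0], "fingers": 0},
    {"offset": [0, 0, 0], "rotation": [0, 0, 0], "fingers": 0},
    {"offset": [0, 0, 0], "rotation": [0, 0, 0], "fingers": 0}
  ]
}}

```text
time: 13.35
tcp_pos: [0.5184, 0.0381, 0.0981]
eef_rot: [0.118, 3.118, 0.312]
force: [0.5, 1.5, -0.3]
gripper_width: 0.0231
finger_force: 78.6
```

```bash
python3 st.py; python3 edge.py w6; python3 - <<'E'
from h import *
s,p,r=now(); t=tipnow(); d=np.array([-.077,-.997,0])
# step 1: pitch to 0 while raising tip 8mm ; step 2: pitch .3, along arc about pivot
f=np.load("pics/w6.npz");print(lift("wrist",[(60,180),(60,220),(20,190),(20,240)],f["d"],f["T"]).round(4).tolist())
E
```

```text
13.35 [ 0.51077 -0.05992  0.00376] [ 0.54  1.52 -0.25] [-0.177 -0.063  0.019] pitch -0.1992 [ 0.24  0.29 -0.18 -0.22 -1.05 -1.78]
160 119.5; 165 119.5; 200 123.5; 210 125.5; 220 126.5; 250 130.5; 262 132.5; [[0.4826, -0.0791, 0.0199], [0.5101, -0.0859, 0.0204], [0.486, -0.1059, 0.0199], [0.5216, -0.1176, 0.018]]
```

```bash
cat > arc.py <<'E'
from h import *
import sys
D=np.array([-.077,-.997,0]); S=-0.140; r0=.080
def C(deg):
    t=np.radians(deg)
    if deg<=90: return np.array([-.010*np.sin(t)-r0*np.cos(t), r0*np.sin(t)])
    return np.array([-(r0-.008)*np.cos(t)-.010*np.sin(t), .008+(r0-.008)*np.sin(t)-.010*np.cos(t)])
def phi(deg): return float(np.interp(deg,[0,3,20,45,180],[-.2,-.2,.1,.3,.3]))
def tip(deg):
    c=C(deg); y=S-c[0]*.997; x=.5108+.077*(y+.0599); return [x,y,.0022+c[1]]
a,b=float(sys.argv[1]),float(sys.argv[2]); n=int(sys.argv[3])
s,p,r=now(); print("tip now",tipnow(),"first",tip(a),"last",tip(b))
W=[(*pose(tip(t),phi(t)),1) for t in np.linspace(a,b,n+1)[1:]]
plan(p,r,W)
E
python3 arc.py 3 20 10; python3 arc.py 20 45 10|head -1
```

```text
tip now [ 0.51078117 -0.05989058  0.00377279] first [np.float64(0.5108055810505341), np.float64(-0.05982751882423305), np.float64(0.0063868764994355065)] last [np.float64(0.5106660064682388), np.float64(-0.061640175737159034), np.float64(0.0295616114660535)]
0 [-0.0, 0.33, -0.15] [1.67, -0.14, 0.08]
1 [0.0, 0.26, 0.12] [1.72, 0.0, -0.0]
2 [-0.0, 0.25, 0.12] [1.72, 0.0, 0.0]
3 [-0.0, 0.23, 0.11] [1.72, -0.0, 0.0]
4 [-0.0, 0.22, 0.11] [1.72, -0.0, -0.0]
5 [-0.0, 0.2, 0.12] [1.72, 0.0, -0.0]
6 [-0.0, 0.19, 0.12] [1.72, -0.0, -0.0]
7 [-0.0, 0.18, 0.12] [1.72, 0.0, -0.0]
8 [-0.0, 0.16, 0.12] [1.72, 0.0, -0.0]
9 [-0.0, 0.15, 0.13] [1.72, -0.0, 0.0]
tip now [ 0.51078117 -0.05989058  0.00377279] first [np.float64(0.5106660064682388), np.float64(-0.061640175737159034), np.float64(0.0295616114660535)] last [np.float64(0.509517849243642), np.float64(-0.0765513085241311), np.float64(0.058768542494923796)]
```

Call:
{"op": "apply_moves", "data": {
  "rows": [
    {"offset": [0, 0.33, -0.15], "rotation": [1.67, 0, 0], "fingers": 0},
    {"offset": [0, 0.26, 0.12], "rotation": [1.72, 0, 0], "fingers": 0},
    {"offset": [0, 0.25, 0.12], "rotation": [1.72, 0, 0], "fingers": 0},
    {"offset": [0, 0.23, 0.11], "rotation": [1.72, 0, 0], "fingers": 0},
    {"offset": [0, 0.22, 0.11], "rotation": [1.72, 0, 0], "fingers": 0},
    {"offset": [0, 0.2, 0.12], "rotation": [1.72, 0, 0], "fingers": 0},
    {"offset": [0, 0.19, 0.12], "rotation": [1.72, 0, 0], "fingers": 0},
    {"offset": [0, 0.18, 0.12], "rotation": [1.72, 0, 0], "fingers": 0},
    {"offset": [0, 0.16, 0.12], "rotation": [1.72, 0, 0], "fingers": 0},
    {"offset": [0, 0.15, 0.13], "rotation": [1.72, 0, 0], "fingers": 0}
  ]
}}

```text
time: 14.4
tcp_pos: [0.5194, 0.0596, 0.0901]
eef_rot: [-0.118, -3.128, 0.159]
force: [-0.3, -0.4, -2.6]
gripper_width: 0.0233
finger_force: 78.4
```

```bash
python3 st.py; python3 arc.py 20 45 10; python3 - <<'E'
from h import *
ims=[bot.snapshot(n)[0] for n in("scene","top")]
s,p,r=now(); w,d=bot.snapshot("wrist")
a=cv2.resize(ims[0][160:250,230:360],(390,270),interpolation=2); b=cv2.resize(ims[1][160:250,230:360],(390,270),interpolation=2)
im=np.vstack([np.hstack([a,b]),np.hstack([cv2.resize(w,(390,292)),np.zeros((292,390,3),np.uint8)])]); cv2.imwrite("pics/c7.png",im[:,:,::-1])
E
```

```text
14.4 [ 0.51    -0.06186  0.02916] [-0.31 -0.38 -2.59] [0.516 0.014 0.028] pitch 0.102 [ 0.47  0.33 -0.26  0.1  -1.04 -2.17]
tip now [ 0.51000121 -0.06185719  0.02916352] first [np.float64(0.5106660064682388), np.float64(-0.061640175737159034), np.float64(0.0295616114660535)] last [np.float64(0.509517849243642), np.float64(-0.0765513085241311), np.float64(0.058768542494923796)]
0 [-0.06, 0.03, -0.15] [1.03, -0.19, 0.1]
1 [-0.0, 0.01, -0.07] [1.15, 0.0, 0.0]
2 [-0.0, -0.01, -0.06] [1.15, 0.0, -0.0]
3 [-0.0, -0.03, -0.05] [1.15, -0.0, -0.0]
4 [-0.0, -0.05, -0.04] [1.15, -0.0, 0.0]
5 [-0.0, -0.07, -0.02] [1.15, -0.0, -0.0]
6 [-0.0, -0.08, -0.01] [1.15, 0.0, 0.0]
7 [-0.0, -0.1, 0.01] [1.15, -0.0, 0.0]
8 [-0.0, -0.11, 0.03] [1.15, -0.0, 0.0]
9 [-0.0, -0.13, 0.05] [1.15, -0.0, -0.0]
```

View pics/c7.png

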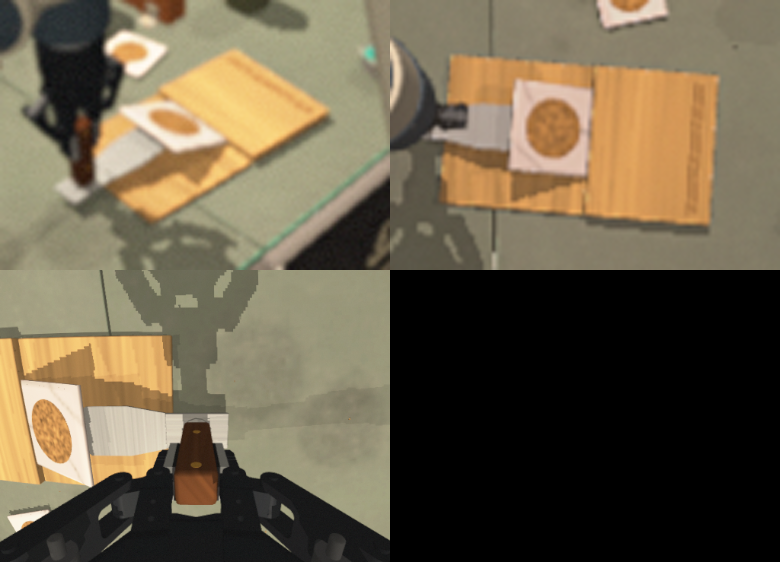

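The tile is tipped up about 20° on the blade, centred and hinged at the step: in the scene crop at (175,125), its far edge lies along the step. I continue the arc.

Call:
{"op": "apply_moves", "data": {
  "rows": [
    {"offset": [-0.03, 0.03, -0.13], "rotation": [1.03, 0, 0], "fingers": 0},
    {"offset": [0, 0.01, -0.08], "rotation": [1.15, 0, 0], "fingers": 0},
    {"offset": [0, -0.01, -0.06], "rotation": [1.15, 0, 0], "fingers": 0},
    {"offset": [0, -0.03, -0.05], "rotation": [1.15, 0, 0], "fingers": 0},
    {"offset": [0, -0.05, -0.04], "rotation": [1.15, 0, 0], "fingers": 0},
    {"offset": [0, -0.07, -0.02], "rotation": [1.15, 0, 0], "fingers": 0},
    {"offset": [0, -0.08, -0.01], "rotation": [1.15, 0, 0], "fingers": 0},
    {"offset": [0, -0.1, 0.01], "rotation": [1.15, 0, 0], "fingers": 0},
    {"offset": [0, -0.11, 0.03], "rotation": [1.15, 0, 0], "fingers": 0},
    {"offset": [0, -0.13, 0.05], "rotation": [1.15, 0, 0], "fingers": 0}
  ]
}}

```text
time: 15.55
tcp_pos: [0.5202, 0.0551, 0.0952]
eef_rot: [-0.116, -3.092, 0.467]
force: [-0.4, 0.8, -1.5]
gripper_width: 0.0228
finger_force: 78.6
```

```bash
python3 st.py; python3 arc.py 45 70 10; python3 arc.py 70 90 10|head -1; python3 edge.py w8 >/dev/null
```

```text
15.55 [ 0.51025 -0.076    0.05943] [-0.41  0.77 -1.52] [ 1.391 -0.139 -0.024] pitch 0.2998 [ 0.56  0.37 -0.28  0.27 -1.12 -2.35]
tip now [ 0.51024949 -0.07599783  0.05943476] first [np.float64(0.509517849243642), np.float64(-0.0765513085241311), np.float64(0.058768542494923796)] last [np.float64(0.5074542161786886), np.float64(-0.10335173793910916), np.float64(0.07737540966287267)]
0 [0.05, -0.32, -0.08] [0.01, -0.05, 0.13]
1 [-0.0, -0.29, -0.15] [-0.0, -0.0, -0.0]
2 [-0.0, -0.3, -0.14] [-0.0, -0.0, -0.0]
3 [-0.0, -0.31, -0.12] [-0.0, -0.0, -0.0]
4 [-0.0, -0.31, -0.11] [-0.0, -0.0, -0.0]
5 [-0.0, -0.32, -0.09] [-0.0, -0.0, -0.0]
6 [-0.0, -0.32, -0.08] [-0.0, -0.0, -0.0]
7 [-0.0, -0.33, -0.06] [-0.0, -0.0, -0.0]
8 [-0.0, -0.33, -0.05] [-0.0, -0.0, -0.0]
9 [-0.0, -0.33, -0.03] [-0.0, -0.0, -0.0]
tip now [ 0.51024949 -0.07599783  0.05943476] first [np.float64(0.5074542161786886), np.float64(-0.10335173793910916), np.float64(0.07737540966287267)] last [np.float64(0.50539999), np.float64(-0.13003), np.float64(0.0822)]
```

View pics/w8.png

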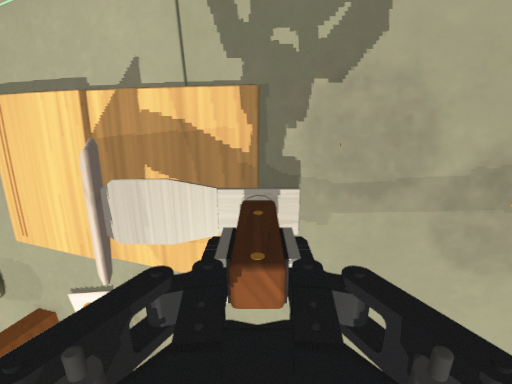

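The wrist view shows the tile edge-on at u of about 95, v 140–285, standing well up ahead of the blade. I continue.

Call:
{"op": "apply_moves", "data": {
  "rows": [
    {"offset": [0.02, -0.3, -0.1], "rotation": [0, 0, 0], "fingers": 0},
    {"offset": [0, -0.29, -0.15], "rotation": [0, 0, 0], "fingers": 0},
    {"offset": [0, -0.3, -0.14], "rotation": [0, 0, 0], "fingers": 0},
    {"offset": [0, -0.31, -0.12], "rotation": [0, 0, 0], "fingers": 0},
    {"offset": [0, -0.31, -0.11], "rotation": [0, 0, 0], "fingers": 0},
    {"offset": [0, -0.32, -0.09], "rotation": [0, 0, 0], "fingers": 0},
    {"offset": [0, -0.32, -0.08], "rotation": [0, 0, 0], "fingers": 0},
    {"offset": [0, -0.33, -0.06], "rotation": [0, 0, 0], "fingers": 0},
    {"offset": [0, -0.33, -0.05], "rotation": [0, 0, 0], "fingers": 0},
    {"offset": [0, -0.33, -0.03], "rotation": [0, 0, 0], "fingers": 0}
  ]
}}

```text
time: 16.6
tcp_pos: [0.5179, 0.0276, 0.1134]
eef_rot: [-0.116, -3.092, 0.465]
force: [0.5, 0.4, -1.9]
gripper_width: 0.0234
finger_force: 78.8
```

```bash
python3 st.py; python3 arc.py 70 90 10; cat > tz.py <<'E'
from h import *
# tile/board heights from the top camera: points on the board area, highest & white-tile extent
w,d=bot.snapshot("top"); uv=np.array([(u,v) for v in range(165,245) for u in range(235,350)]); P=lift("top",uv,d)
B=np.array([.4973,-.1385,0]); D=np.array([-.077,-.997,0]); N=np.array([.997,-.077,0])
xi=(P-B)@D; et=(P-B)@N; z=P[:,2]; m=(xi>-.115)&(xi<.14)&(abs(et)<.08)&(z<.15)
for a in np.arange(-.11,.14,.01):
    k=m&(xi>=a)&(xi<a+.01)&(abs(et-.014)<.03); 
    if k.sum(): print("%4.0f:%.0f/%.0f"%(a*1000,np.median(z[k])*1000,z[k].max()*1000),end="  ")
print()
E
python3 tz.py
```

```text
16.6 [ 0.50793 -0.10337  0.07746] [ 0.46  0.4  -1.85] [ 1.312 -0.083 -0.025] pitch 0.2983 [ 0.52  0.33 -0.29  0.27 -1.14 -2.3 ]
tip now [ 0.50792942 -0.10336783  0.07745723] first [np.float64(0.5074542161786886), np.float64(-0.10335173793910916), np.float64(0.07737540966287267)] last [np.float64(0.50539999), np.float64(-0.13003), np.float64(0.0822)]
0 [0.03, -0.26, 0.02] [0.1, -0.06, 0.13]
1 [-0.0, -0.27, -0.0] [0.0, 0.0, 0.0]
2 [-0.0, -0.27, 0.01] [-0.0, -0.0, -0.0]
3 [-0.0, -0.27, 0.02] [-0.0, -0.0, -0.0]
4 [-0.0, -0.27, 0.03] [-0.0, -0.0, -0.0]
5 [-0.0, -0.27, 0.04] [-0.0, -0.0, -0.0]
6 [-0.0, -0.27, 0.05] [-0.0, -0.0, -0.0]
7 [-0.0, -0.27, 0.06] [-0.0, -0.0, -0.0]
8 [-0.0, -0.27, 0.07] [-0.0, -0.0, -0.0]
9 [-0.0, -0.27, 0.08] [-0.0, -0.0, -0.0]
-110:60/69  -100:64/70   -90:67/73   -80:70/80   -70:73/78   -60:76/81   -50:79/99   -40:95/103   -30:74/89   -20:49/65   -10:21/39    -0:15/24    10:14/23    20:15/21    30:14/21    40:15/21    50:14/22    60:15/21    70:16/23    80:15/20    90:15/21   100:15/20   110:14/20   120:14/19   130:14/21
```

Call:
{"op": "apply_moves", "data": {
  "rows": [
    {"offset": [0.02, -0.26, 0.01], "rotation": [0, 0, 0], "fingers": 0},
    {"offset": [0, -0.27, 0], "rotation": [0, 0, 0], "fingers": 0},
    {"offset": [0, -0.27, 0.01], "rotation": [0, 0, 0], "fingers": 0},
    {"offset": [0, -0.27, 0.02], "rotation": [0, 0, 0], "fingers": 0},
    {"offset": [0, -0.27, 0.03], "rotation": [0, 0, 0], "fingers": 0},
    {"offset": [0, -0.27, 0.04], "rotation": [0, 0, 0], "fingers": 0},
    {"offset": [0, -0.27, 0.05], "rotation": [0, 0, 0], "fingers": 0},
    {"offset": [0, -0.27, 0.06], "rotation": [0, 0, 0], "fingers": 0},
    {"offset": [0, -0.26, 0.07], "rotation": [0, 0, 0], "fingers": 0},
    {"offset": [0, -0.2, 0.05], "rotation": [0, 0, 0], "fingers": 0}
  ]
}}

```text
time: 17.65
tcp_pos: [0.5157, 0.0017, 0.1177]
eef_rot: [-0.116, -3.092, 0.465]
force: [0.1, -0.0, -1.6]
gripper_width: 0.0229
finger_force: 78.9
```

```bash
python3 st.py; python3 tz.py; python3 arc.py 90 102 10
```

```text
17.65 [ 0.50571 -0.12926  0.08174] [ 0.11 -0.04 -1.63] [ 1.127 -0.079 -0.008] pitch 0.2984 [ 0.47  0.32 -0.3   0.28 -1.13 -2.26]
-110:12/58  -100:58/66   -90:61/68   -80:65/71   -70:69/78   -60:72/77   -50:74/81   -40:79/84   -30:81/89   -20:85/102   -10:102/110    -0:15/21    10:14/22    20:14/22    30:15/24    40:16/21    50:15/22    60:15/23    70:15/22    80:15/22    90:16/21   100:15/22   110:14/19   120:14/21   130:14/22  
tip now [ 0.5056119  -0.12944395  0.08176391] first [np.float64(0.50539999), np.float64(-0.13003), np.float64(0.0822)] last [np.float64(0.5042340097049554), np.float64(-0.145172601234346), np.float64(0.08270574416101162)]
0 [0.0, -0.21, 0.02] [0.09, -0.07, 0.11]
1 [-0.0, -0.15, 0.03] [0.0, -0.0, -0.0]
2 [-0.0, -0.15, 0.03] [-0.0, -0.0, -0.0]
3 [-0.0, -0.15, 0.04] [-0.0, -0.0, -0.0]
4 [-0.0, -0.15, 0.04] [-0.0, -0.0, -0.0]
5 [-0.0, -0.15, 0.04] [-0.0, -0.0, -0.0]
6 [-0.0, -0.15, 0.04] [-0.0, -0.0, -0.0]
7 [-0.0, -0.14, 0.05] [-0.0, -0.0, -0.0]
8 [-0.0, -0.14, 0.05] [-0.0, -0.0, -0.0]
9 [-0.0, -0.14, 0.05] [-0.0, -0.0, -0.0]
```

Call:
{"op": "apply_moves", "data": {
  "rows": [
    {"offset": [0, -0.15, 0.03], "rotation": [0, 0, 0], "fingers": 0},
    {"offset": [0, -0.14, 0.03], "rotation": [0, 0, 0], "fingers": 0},
    {"offset": [0, -0.13, 0.03], "rotation": [0, 0, 0], "fingers": 0},
    {"offset": [0, -0.12, 0.03], "rotation": [0, 0, 0], "fingers": 0},
    {"offset": [0, -0.11, 0.03], "rotation": [0, 0, 0], "fingers": 0},
    {"offset": [0, -0.1, 0.03], "rotation": [0, 0, 0], "fingers": 0},
    {"offset": [0, -0.1, 0.03], "rotation": [0, 0, 0], "fingers": 0},
    {"offset": [0, -0.1, 0.03], "rotation": [0, 0, 0], "fingers": 0},
    {"offset": [0, -0.1, 0.03], "rotation": [0, 0, 0], "fingers": 0},
    {"offset": [0, 0, 0], "rotation": [0, 0, 0], "fingers": 0}
  ]
}}

```text
time: 18.7
tcp_pos: [0.5149, -0.0089, 0.1182]
eef_rot: [-0.116, -3.092, 0.464]
force: [-0.5, 0.8, -0.7]
gripper_width: 0.023
finger_force: 78.9
```

```bash
python3 st.py; python3 tz.py
```

```text
18.7 [ 0.50492 -0.13988  0.08224] [-0.46  0.8  -0.67] [ 1.053 -0.057  0.073] pitch 0.2983 [ 0.46  0.31 -0.31  0.28 -1.12 -2.25]
-110:8/79  -100:10/58   -90:57/65   -80:62/70   -70:66/74   -60:70/78   -50:73/79   -40:75/84   -30:79/88   -20:82/91   -10:84/92    -0:55/67    10:73/88    20:91/97    30:93/99    40:15/19    50:15/23    60:14/20    70:15/21    80:15/21    90:14/21   100:15/22   110:15/21   120:14/20   130:14/21
```

Call:
{"op": "apply_moves", "data": {
  "rows": [
    {"offset": [0, 0, 0], "rotation": [0, 0, 0], "fingers": 0},
    {"offset": [0, 0, 0], "rotation": [0, 0, 0], "fingers": 0},
    {"offset": [0, 0, 0], "rotation": [0, 0, 0], "fingers": 0},
    {"offset": [0, 0, 0], "rotation": [0, 0, 0], "fingers": 0},
    {"offset": [0, 0, 0], "rotation": [0, 0, 0], "fingers": 0},
    {"offset": [0, 0, 0], "rotation": [0, 0, 0], "fingers": 0},
    {"offset": [0, 0, 0], "rotation": [0, 0, 0], "fingers": 0},
    {"offset": [0, 0, 0], "rotation": [0, 0, 0], "fingers": 0},
    {"offset": [0, 0, 0], "rotation": [0, 0, 0], "fingers": 0},
    {"offset": [0, 0, 0], "rotation": [0, 0, 0], "fingers": 0}
  ]
}}

```text
time: 19.75
tcp_pos: [0.5149, -0.0088, 0.1182]
eef_rot: [-0.116, -3.092, 0.464]
force: [-0.0, 0.0, -1.1]
gripper_width: 0.0227
finger_force: 78.9
```

```bash
python3 st.py; python3 tz.py
```

```text
19.75 [ 0.50498 -0.13976  0.08225] [-0.03  0.04 -1.07] [ 1.099 -0.111 -0.028] pitch 0.2983 [ 0.46  0.31 -0.31  0.28 -1.12 -2.25]
-110:8/81  -100:8/60   -90:58/65   -80:61/71   -70:65/71   -60:69/78   -50:73/79   -40:75/82   -30:79/84   -20:82/89   -10:84/90    -0:24/30    10:24/32    20:25/32    30:25/32    40:25/35    50:25/33    60:26/31    70:19/30    80:15/21    90:16/24   100:14/21   110:14/20   120:15/23   130:15/20
```

```bash
python3 - <<'E'
from h import *
s,p,r=now(); r1=toolR((-.06,-.998))
plan(p,r,[(p+[0,.08,.02],r,3),(np.array([.5367,.3192,.1]),r1,9),(np.array([.5367,.3192,.082]),r1,3)])
E
```

```text
0 [0.2, 2.35, -1.42] [0.0, 0.0, 0.0]
1 [0.2, 2.35, -1.42] [0.0, 0.0, 0.0]
2 [0.2, 2.35, -1.42] [0.0, 0.0, 0.0]
3 [-0.03, 2.77, -0.41] [-1.9, -0.02, -0.09]
4 [-0.04, 2.78, -0.31] [-1.9, -0.02, -0.09]
5 [-0.04, 2.79, -0.22] [-1.9, -0.02, -0.09]
6 [-0.05, 2.79, -0.13] [-1.9, -0.02, -0.09]
7 [-0.05, 2.8, -0.04] [-1.9, -0.02, -0.09]
8 [-0.06, 2.8, 0.06] [-1.9, -0.02, -0.09]
9 [-0.06, 2.79, 0.15] [-1.9, -0.02, -0.09]
10 [-0.07, 2.79, 0.24] [-1.9, -0.02, -0.09]
11 [-0.07, 2.78, 0.33] [-1.9, -0.02, -0.09]
12 [-0.0, -0.0, 0.6] [-0.0, -0.0, -0.0]
13 [-0.0, -0.0, 0.6] [-0.0, -0.0, -0.0]
14 [-0.0, -0.0, 0.6] [-0.0, -0.0, -0.0]
```

Call:
{"op": "apply_moves", "data": {
  "rows": [
    {"offset": [0.1, 1.5, -1.0], "rotation": [0, 0, 0], "fingers": 0},
    {"offset": [0.2, 2.35, -1.4], "rotation": [0, 0, 0], "fingers": 0},
    {"offset": [0.2, 2.35, -1.4], "rotation": [0, 0, 0], "fingers": 0},
    {"offset": [0, 2.77, -0.41], "rotation": [-1.9, 0, -0.09], "fingers": 0},
    {"offset": [-0.04, 2.78, -0.31], "rotation": [-1.9, 0, -0.09], "fingers": 0},
    {"offset": [-0.04, 2.79, -0.22], "rotation": [-1.9, 0, -0.09], "fingers": 0},
    {"offset": [-0.05, 2.79, -0.13], "rotation": [-1.9, 0, -0.09], "fingers": 0},
    {"offset": [-0.05, 2.8, -0.04], "rotation": [-1.9, 0, -0.09], "fingers": 0},
    {"offset": [-0.06, 2.8, 0.06], "rotation": [-1.9, 0, -0.09], "fingers": 0},
    {"offset": [-0.06, 2.8, 0.15], "rotation": [-1.9, 0, -0.09], "fingers": 0}
  ]
}}

```text
time: 20.8
tcp_pos: [0.532, 0.2568, 0.1061]
eef_rot: [-0.101, -3.132, 0.1]
force: [0.7, -0.7, -0.0]
gripper_width: 0.0231
finger_force: 78.9
```

```bash
python3 st.py; python3 tz.py; python3 - <<'E'
from h import *
s,p,r=now(); r1=toolR((-.06,-.998)); print(p)
plan(p,r,[(np.array([.5367,.3192,.095]),r1,6)])
w,d=bot.snapshot("top"); np.savez("pics/t9.npz",p=w,d=d)
hsv=cv2.cvtColor(w,cv2.COLOR_RGB2HSV); m=((hsv[:,:,1]<60)&(hsv[:,:,2]>175)).astype(np.uint8); m[:170]=0;m[245:]=0;m[:,:262]=0;m[:,345:]=0
n,l,st,ce=cv2.connectedComponentsWithStats(m); k=1+st[1:,4].argmax(); q=cv2.minAreaRect(np.argwhere(l==k)[:,::-1].astype(np.float32)); print(st[k],q)
c=cast("top",cv2.boxPoints(q),.024); ct=cast("top",[q[0]],.024)[0]; print(c.round(4).tolist(),ct)
B=np.array([.4973,-.1385,0]); D=np.array([-.077,-.997,0]); print("xi centre",(ct-B)@D)
E
```

```text
20.8 [0.52402 0.13762 0.04058] [ 0.71 -0.68 -0.04] [ 0.259 -0.062  0.046] pitch 0.0639 [ 0.74  0.44 -0.02  0.05 -1.16 -2.39]
-110:6/12  -100:7/14   -90:7/13   -80:7/13   -70:7/14   -60:7/14   -50:7/14   -40:7/13   -30:7/23   -20:25/34   -10:24/31    -0:25/29    10:25/32    20:26/33    30:24/31    40:25/32    50:25/32    60:24/33    70:19/25    80:15/23    90:15/21   100:14/22   110:14/23   120:15/22   130:14/20  
[0.53231944 0.25981698 0.10542696]
0 [-0.01, 1.0, 0.11] [-0.58, -0.03, -0.03]
1 [-0.01, 1.0, 0.12] [-0.58, -0.03, -0.03]
2 [-0.01, 1.0, 0.13] [-0.58, -0.03, -0.03]
3 [-0.01, 1.0, 0.14] [-0.58, -0.03, -0.03]
4 [-0.01, 1.0, 0.15] [-0.58, -0.03, -0.03]
5 [-0.01, 0.99, 0.16] [-0.58, -0.03, -0.03]
[291 189  29  31 774] ((304.993408203125, 204.0995635986328), (27.671905517578125, 29.068801879882812), 3.814074993133545)
[[0.4595, -0.115, 0.024], [0.5576, -0.123, 0.024], [0.5508, -0.2162, 0.024], [0.4529, -0.2076, 0.024]] [ 0.5050413 -0.1655043  0.024    ]
xi centre 0.02632720342348061
```

The tile lies flat, good face up, at z of about 24 mm, but it slid back in the fall. Its centre is only about 25 mm beyond the step and it overhangs by about 22 mm. I will nudge it gently forward with the blade front.

```bash
python3 - <<'E'
from h import *
s,p,r=now()
q1,r1=pose([.5115,-.085,.045],-.2); q2,_=pose([.5115,-.085,.0135],-.2)
plan(p,r,[(q1,r1,10),(q2,r1,5)])
E
```

```text
0 [-0.02, -2.47, -0.18] [-1.51, -0.03, 0.08]
1 [-0.03, -2.46, -0.25] [-1.51, -0.03, 0.08]
2 [-0.03, -2.46, -0.31] [-1.51, -0.03, 0.08]
3 [-0.03, -2.45, -0.37] [-1.51, -0.03, 0.08]
4 [-0.04, -2.44, -0.44] [-1.51, -0.03, 0.08]
5 [-0.04, -2.42, -0.5] [-1.51, -0.03, 0.08]
6 [-0.04, -2.41, -0.57] [-1.51, -0.03, 0.08]
7 [-0.05, -2.39, -0.63] [-1.51, -0.03, 0.08]
8 [-0.05, -2.38, -0.69] [-1.51, -0.03, 0.08]
9 [-0.06, -2.36, -0.76] [-1.51, -0.03, 0.08]
10 [-0.0, -0.13, 0.62] [0.0, 0.0, -0.0]
11 [-0.0, -0.13, 0.62] [0.0, 0.0, -0.0]
12 [-0.0, -0.13, 0.62] [0.0, 0.0, -0.0]
13 [-0.0, -0.13, 0.62] [0.0, 0.0, -0.0]
14 [-0.0, -0.13, 0.62] [0.0, 0.0, -0.0]
```

Call:
{"op": "apply_moves", "data": {
  "rows": [
    {"offset": [-0.03, -2.47, -0.18], "rotation": [-1.51, 0, 0.08], "fingers": 0},
    {"offset": [-0.03, -2.46, -0.25], "rotation": [-1.51, 0, 0.08], "fingers": 0},
    {"offset": [-0.03, -2.46, -0.31], "rotation": [-1.51, 0, 0.08], "fingers": 0},
    {"offset": [-0.03, -2.45, -0.37], "rotation": [-1.51, 0, 0.08], "fingers": 0},
    {"offset": [-0.04, -2.44, -0.44], "rotation": [-1.51, 0, 0.08], "fingers": 0},
    {"offset": [-0.04, -2.42, -0.5], "rotation": [-1.51, 0, 0.08], "fingers": 0},
    {"offset": [-0.04, -2.41, -0.57], "rotation": [-1.51, 0, 0.08], "fingers": 0},
    {"offset": [-0.05, -2.39, -0.63], "rotation": [-1.51, 0, 0.08], "fingers": 0},
    {"offset": [-0.05, -2.38, -0.69], "rotation": [-1.51, 0, 0.08], "fingers": 0},
    {"offset": [-0.06, -2.36, -0.76], "rotation": [-1.51, 0, 0.08], "fingers": 0}
  ]
}}

```text
time: 21.9
tcp_pos: [0.5185, 0.009, 0.141]
eef_rot: [0.123, 3.12, 0.311]
force: [0.2, -1.0, -2.3]
gripper_width: 0.0231
finger_force: 79.0
```

```bash
python3 st.py; python3 - <<'E'
from h import *
s,p,r=now()
q1,r1=pose([.5115,-.085,.0135],-.2); q2,_=pose([.5115-.0017,-.107,.0135],-.2)
plan(p,r,[(q1,r1,5),(q2,r1,5)])
E
```

```text
21.9 [ 0.51038 -0.08898  0.0468 ] [ 0.18 -0.95 -2.32] [-0.698 -0.012 -0.063] pitch -0.1985 [ 0.18  0.26 -0.11 -0.21 -1.16 -1.75]
0 [-0.01, -0.05, 0.67] [-0.02, -0.05, -0.02]
1 [-0.01, -0.05, 0.67] [-0.02, -0.05, -0.02]
2 [-0.01, -0.05, 0.67] [-0.02, -0.05, -0.02]
3 [-0.01, -0.05, 0.67] [-0.02, -0.05, -0.02]
4 [-0.01, -0.05, 0.67] [-0.02, -0.05, -0.02]
5 [0.0, -0.43, -0.09] [-0.0, 0.0, 0.0]
6 [0.0, -0.43, -0.09] [-0.0, 0.0, 0.0]
7 [0.0, -0.43, -0.09] [-0.0, 0.0, 0.0]
8 [0.0, -0.43, -0.09] [-0.0, 0.0, 0.0]
9 [0.0, -0.43, -0.09] [-0.0, 0.0, 0.0]
```

Call:
{"op": "apply_moves", "data": {
  "rows": [
    {"offset": [-0.01, -0.05, 0.67], "rotation": [0, 0, 0], "fingers": 0},
    {"offset": [-0.01, -0.05, 0.67], "rotation": [0, 0, 0], "fingers": 0},
    {"offset": [-0.01, -0.05, 0.67], "rotation": [0, 0, 0], "fingers": 0},
    {"offset": [-0.01, -0.05, 0.67], "rotation": [0, 0, 0], "fingers": 0},
    {"offset": [0, -0.05, 0.67], "rotation": [0, 0, 0], "fingers": 0},
    {"offset": [0, -0.4, -0.08], "rotation": [0, 0, 0], "fingers": 0},
    {"offset": [0, -0.4, -0.08], "rotation": [0, 0, 0], "fingers": 0},
    {"offset": [0, -0.4, -0.08], "rotation": [0, 0, 0], "fingers": 0},
    {"offset": [0, -0.4, -0.08], "rotation": [0, 0, 0], "fingers": 0},
    {"offset": [0, 0, 0], "rotation": [0, 0, 0], "fingers": 0}
  ]
}}

```text
time: 22.9
tcp_pos: [0.518, -0.0029, 0.1078]
eef_rot: [0.124, 3.12, 0.309]
force: [-0.1, 0.9, -0.6]
gripper_width: 0.0229
finger_force: 78.9
```

```bash
python3 st.py;  python3 tz.py; python3 - <<'E'
from h import *
s,p,r=now(); w,d=bot.snapshot("wrist"); T=wristT(s); 
for v in (195,210,225):
    u=np.arange(40,140,8); L=lift("wrist",[(a,v) for a in u],d,T); print(v,(L[:,1:]*1000).round(0).astype(int).tolist())
E
```

```text
22.9 [ 0.50987 -0.10102  0.01363] [-0.12  0.92 -0.64] [-0.678  0.005  0.054] pitch -0.1974 [ 0.16  0.29 -0.16 -0.22 -1.09 -1.71]
 -20:22/25   -10:26/27    -0:23/28    10:25/31    20:25/31    30:25/29    40:25/31    50:25/31    60:25/32    70:20/29    80:15/21    90:14/20   100:14/19   110:15/19   120:14/23   130:13/20  
195 [[-137, 25], [-133, 24], [-128, 24], [-123, 24], [-119, 20], [-119, 8], [-115, 6], [-108, 6], [-99, 18], [-93, 19], [-87, 21], [-81, 23], [-75, 24]]
210 [[-141, 24], [-136, 24], [-130, 25], [-126, 23], [-121, 23], [-123, 7], [-118, 5], [-111, 7], [-101, 18], [-95, 19], [-89, 21], [-83, 22], [-77, 23]]
225 [[-143, 26], [-139, 25], [-133, 24], [-128, 25], [-123, 24], [-126, 6], [-120, 7], [-114, 7], [-108, 6], [-97, 20], [-92, 19], [-86, 22], [-79, 24]]
```

Blade top at the tip is 18 mm and the tile's edge is at y of about −120 mm with its side at 14–21 mm: a good height for a gentle push.

Call:
{"op": "apply_moves", "data": {
  "rows": [
    {"offset": [0, -0.35, -0.07], "rotation": [0, 0, 0], "fingers": 0},
    {"offset": [0, -0.35, -0.07], "rotation": [0, 0, 0], "fingers": 0},
    {"offset": [0, -0.35, -0.07], "rotation": [0, 0, 0], "fingers": 0},
    {"offset": [0, -0.35, -0.07], "rotation": [0, 0, 0], "fingers": 0},
    {"offset": [0, -0.2, -0.04], "rotation": [0, 0, 0], "fingers": 0},
    {"offset": [0, -0.15, -0.03], "rotation": [0, 0, 0], "fingers": 0},
    {"offset": [0, -0.15, -0.03], "rotation": [0, 0, 0], "fingers": 0},
    {"offset": [0, -0.15, -0.03], "rotation": [0, 0, 0], "fingers": 0},
    {"offset": [0, -0.15, -0.03], "rotation": [0, 0, 0], "fingers": 0},
    {"offset": [0, -0.15, -0.03], "rotation": [0, 0, 0], "fingers": 0}
  ]
}}

```text
time: 24.0
tcp_pos: [0.516, -0.0261, 0.1074]
eef_rot: [0.123, 3.121, 0.31]
force: [-0.1, -0.1, -1.7]
gripper_width: 0.023
finger_force: 78.8
```

Call:
{"op": "apply_moves", "data": {
  "rows": [
    {"offset": [0, -0.15, -0.03], "rotation": [0, 0, 0], "fingers": 0},
    {"offset": [0, -0.15, -0.03], "rotation": [0, 0, 0], "fingers": 0},
    {"offset": [0, -0.15, -0.03], "rotation": [0, 0, 0], "fingers": 0},
    {"offset": [0, -0.15, -0.03], "rotation": [0, 0, 0], "fingers": 0},
    {"offset": [0, -0.15, -0.03], "rotation": [0, 0, 0], "fingers": 0},
    {"offset": [0, -0.15, -0.03], "rotation": [0, 0, 0], "fingers": 0},
    {"offset": [0, 0, 0], "rotation": [0, 0, 0], "fingers": 0},
    {"offset": [0, 0, 0], "rotation": [0, 0, 0], "fingers": 0},
    {"offset": [0, 0, 0], "rotation": [0, 0, 0], "fingers": 0},
    {"offset": [0, 0, 0], "rotation": [0, 0, 0], "fingers": 0}
  ]
}}

```text
time: 25.0
tcp_pos: [0.5153, -0.0354, 0.1075]
eef_rot: [0.123, 3.121, 0.309]
force: [-0.0, -0.3, -2.8]
gripper_width: 0.023
finger_force: 78.7
```

```bash
python3 st.py;  python3 tz.py; python3 - <<'E'
from h import *
s,p,r=now(); r1=toolR((-.06,-.998))
plan(p,r,[(p+[.006,.08,.03],r,3),(np.array([.5367,.3192,.1]),r1,9),(np.array([.5367,.3192,.082]),r1,3)])
E
```

```text
25.0 [ 0.50719 -0.13349  0.01336] [-0.04 -0.34 -2.78] [-0.587  0.033  0.022] pitch -0.1972 [ 0.1   0.3  -0.15 -0.22 -1.11 -1.65]
  20:27/31    30:26/28    40:27/29    50:25/28    60:25/29    70:26/31    80:22/27    90:15/23   100:15/27   110:15/21   120:15/20   130:14/19  
0 [0.01, 2.82, -0.46] [0.0, 0.0, 0.0]
1 [0.01, 2.82, -0.46] [0.0, 0.0, 0.0]
2 [0.01, 2.82, -0.46] [0.0, 0.0, 0.0]
3 [0.07, 2.91, 1.01] [1.26, -0.02, -0.12]
4 [0.06, 2.94, 0.94] [1.26, -0.02, -0.12]
5 [0.05, 2.96, 0.88] [1.26, -0.02, -0.12]
6 [0.05, 2.97, 0.81] [1.26, -0.02, -0.12]
7 [0.04, 2.99, 0.75] [1.26, -0.02, -0.12]
8 [0.04, 3.01, 0.68] [1.26, -0.02, -0.12]
9 [0.03, 3.02, 0.62] [1.26, -0.02, -0.12]
10 [0.02, 3.03, 0.55] [1.26, -0.02, -0.12]
11 [0.02, 3.05, 0.48] [1.26, -0.02, -0.12]
12 [0.0, -0.0, 0.6] [0.0, -0.0, -0.0]
13 [0.0, -0.0, 0.6] [0.0, -0.0, -0.0]
14 [0.0, -0.0, 0.6] [0.0, -0.0, -0.0]
```

Call:
{"op": "apply_moves", "data": {
  "rows": [
    {"offset": [0, 1.5, -0.24], "rotation": [0, 0, 0], "fingers": 0},
    {"offset": [0, 2.82, -0.46], "rotation": [0, 0, 0], "fingers": 0},
    {"offset": [0, 2.82, -0.46], "rotation": [0, 0, 0], "fingers": 0},
    {"offset": [0, 2.82, -0.46], "rotation": [0, 0, 0], "fingers": 0},
    {"offset": [0.05, 2.91, 0.8], "rotation": [1.26, 0, -0.1], "fingers": 0},
    {"offset": [0.05, 2.94, 0.8], "rotation": [1.26, 0, -0.1], "fingers": 0},
    {"offset": [0.05, 2.96, 0.8], "rotation": [1.26, 0, -0.1], "fingers": 0},
    {"offset": [0.05, 2.97, 0.7], "rotation": [1.26, 0, -0.1], "fingers": 0},
    {"offset": [0.05, 2.99, 0.7], "rotation": [1.26, 0, -0.1], "fingers": 0},
    {"offset": [0.05, 3.01, 0.6], "rotation": [1.26, 0, -0.1], "fingers": 0}
  ]
}}

```text
time: 26.05
tcp_pos: [0.5334, 0.2422, 0.1247]
eef_rot: [-0.106, -3.138, -0.102]
force: [0.5, -0.6, -1.5]
gripper_width: 0.0235
finger_force: 79.0
```

```bash
python3 st.py;  python3 tz.py; python3 - <<'E'
from h import *
s,p,r=now(); r1=toolR((-.06,-.998)); print(p)
plan(p,r,[(np.array([.5367,.3192,.095]),r1,6),(np.array([.5367,.3192,.081]),r1,4)])
w,d=bot.snapshot("top")
hsv=cv2.cvtColor(w,cv2.COLOR_RGB2HSV); m=((hsv[:,:,1]<60)&(hsv[:,:,2]>175)).astype(np.uint8); m[:170]=0;m[245:]=0;m[:,:262]=0;m[:,345:]=0
n,l,st,ce=cv2.connectedComponentsWithStats(m); k=1+st[1:,4].argmax(); q=cv2.minAreaRect(np.argwhere(l==k)[:,::-1].astype(np.float32)); ct=cast("top",[q[0]],.024)[0]; print(q,ct)
B=np.array([.4973,-.1385,0]); D=np.array([-.077,-.997,0]); print("xi centre",(ct-B)@D)
E
```

```text
26.05 [0.52571 0.13246 0.04442] [ 0.46 -0.61 -1.55] [-0.224 -0.089 -0.037] pitch -0.0647 [ 0.66  0.37 -0.03 -0.06 -1.12 -2.28]
-110:7/13  -100:8/14   -90:7/14   -80:7/15   -70:7/13   -60:6/16   -50:7/14   -40:6/14   -30:7/13   -20:7/11   -10:22/30    -0:25/32    10:25/31    20:24/30    30:25/34    40:24/33    50:26/34    60:25/31    70:25/30    80:23/30    90:15/20   100:14/20   110:15/21   120:14/24   130:14/20  
[0.53343946 0.24650654 0.12370129]
0 [0.02, 1.18, 0.56] [0.62, -0.02, -0.05]
1 [0.02, 1.18, 0.54] [0.62, -0.02, -0.05]
2 [0.02, 1.19, 0.53] [0.62, -0.02, -0.05]
3 [0.02, 1.2, 0.52] [0.62, -0.02, -0.05]
4 [0.02, 1.2, 0.5] [0.62, -0.02, -0.05]
5 [0.02, 1.21, 0.49] [0.62, -0.02, -0.05]
6 [0.0, -0.0, 0.35] [0.0, -0.0, -0.0]
7 [0.0, -0.0, 0.35] [0.0, -0.0, -0.0]
8 [0.0, -0.0, 0.35] [0.0, -0.0, -0.0]
9 [0.0, -0.0, 0.35] [0.0, -0.0, -0.0]
((309.0793151855469, 204.1517333984375), (27.65807342529297, 28.9499568939209), 3.3664605617523193) [ 0.50479279 -0.17926659  0.024     ]
xi centre 0.04006734447861042
```

The tile is now flat with its centre 40 mm beyond the step. Next I stand the lifter back at its place.

Call:
{"op": "apply_moves", "data": {
  "rows": [
    {"offset": [0.02, 1.18, 0.56], "rotation": [0.62, 0, -0.05], "fingers": 0},
    {"offset": [0.02, 1.18, 0.54], "rotation": [0.62, 0, -0.05], "fingers": 0},
    {"offset": [0.02, 1.19, 0.53], "rotation": [0.62, 0, -0.05], "fingers": 0},
    {"offset": [0.02, 1.2, 0.52], "rotation": [0.62, 0, -0.05], "fingers": 0},
    {"offset": [0.02, 1.2, 0.5], "rotation": [0.62, 0, -0.05], "fingers": 0},
    {"offset": [0.02, 1.21, 0.49], "rotation": [0.62, 0, -0.05], "fingers": 0},
    {"offset": [0, 0, 0.35], "rotation": [0, 0, 0], "fingers": 0},
    {"offset": [0, 0, 0.35], "rotation": [0, 0, 0], "fingers": 0},
    {"offset": [0, 0, 0.35], "rotation": [0, 0, 0], "fingers": 0},
    {"offset": [0, 0, 0.3], "rotation": [0, 0, 0], "fingers": 0}
  ]
}}

```text
time: 27.15
tcp_pos: [0.5368, 0.3131, 0.0823]
eef_rot: [-0.099, -3.137, -0.001]
force: [1.0, -1.5, -0.9]
gripper_width: 0.0232
finger_force: 78.9
```

```bash
python3 st.py; python3 - <<'E'
from h import *
s,p,r=now(); print(p, r.as_matrix().round(3).tolist()); w,d=bot.snapshot("wrist"); T=wristT(s)
L=lift("wrist",[(225,205),(225,225),(294,203),(294,225),(150,211),(190,211)],d,T); print((L*1000).round(1).tolist())
E
```

```text
27.15 [0.52932 0.19842 0.0092 ] [ 0.96 -1.47 -0.88] [0.016 0.034 0.021] pitch -0.0005 [ 0.78  0.49  0.02 -0.   -1.1  -2.41]
[0.53682064 0.31313442 0.08226534] [[-0.998, 0.063, -0.003], [0.063, 0.998, 0.001], [0.003, 0.001, -1.0]]
[[530.9, 288.9, 13.0], [546.4, 287.4, 13.0], [532.2, 338.6, 14.0], [549.9, 338.4, 12.4], [531.8, 233.7, 13.8], [533.6, 263.1, 13.8]]
```

Call:
{"op": "apply_moves", "data": {
  "rows": [
    {"offset": [0, 0, 0.15], "rotation": [0, 0, 0], "fingers": 0},
    {"offset": [0, 0, 0.1], "rotation": [0, 0, 0], "fingers": 0},
    {"offset": [0, 0, 0.1], "rotation": [0, 0, 0], "fingers": 0},
    {"offset": [0, 0, 0.05], "rotation": [0, 0, 0], "fingers": 0},
    {"offset": [0, 0, 0.05], "rotation": [0, 0, 0], "fingers": 0},
    {"offset": [0, 0, 0], "rotation": [0, 0, 0], "fingers": 0},
    {"offset": [0, 0, 0], "rotation": [0, 0, 0], "fingers": 0},
    {"offset": [0, 0, 0], "rotation": [0, 0, 0], "fingers": 0},
    {"offset": [0, 0, 0], "rotation": [0, 0, 0], "fingers": 0},
    {"offset": [0, 0, 0], "rotation": [0, 0, 0], "fingers": 0}
  ]
}}

```text
time: 28.2
tcp_pos: [0.5368, 0.3136, 0.078]
eef_rot: [-0.099, -3.137, -0.001]
force: [0.6, 0.5, -2.0]
gripper_width: 0.0231
finger_force: 78.9
```

```bash
python3 st.py
```

```text
28.2 [0.52934 0.19888 0.0049 ] [ 0.55  0.51 -2.03] [ 0.052  0.022 -0.013] pitch -0.0006 [ 0.78  0.5   0.02 -0.   -1.09 -2.41]
```

Call:
{"op": "apply_moves", "data": {
  "rows": [
    {"offset": [0, 0, 0.05], "rotation": [0, 0, 0], "fingers": 0},
    {"offset": [0, 0, 0.05], "rotation": [0, 0, 0], "fingers": 0},
    {"offset": [0, 0, 0], "rotation": [0, 0, 0], "fingers": 0},
    {"offset": [0, 0, 0], "rotation": [0, 0, 0], "fingers": 0},
    {"offset": [0, 0, 0], "rotation": [0, 0, 0], "fingers": 0},
    {"offset": [0, 0, 0], "rotation": [0, 0, 0], "fingers": 0},
    {"offset": [0, 0, 0], "rotation": [0, 0, 0], "fingers": 0},
    {"offset": [0, 0, 0], "rotation": [0, 0, 0], "fingers": 0},
    {"offset": [0, 0, 0], "rotation": [0, 0, 0], "fingers": 0},
    {"offset": [0, 0, 0], "rotation": [0, 0, 0], "fingers": 0}
  ]
}}

```text
time: 29.2
tcp_pos: [0.5368, 0.3135, 0.0769]
eef_rot: [-0.099, -3.137, -0.001]
force: [-0.4, -0.2, -1.6]
gripper_width: 0.0229
finger_force: 78.9
```

```bash
python3 st.py
```

```text
29.2 [0.52932 0.19882 0.00387] [-0.4  -0.21 -1.63] [-0.007 -0.032 -0.023] pitch -0.0005 [ 0.78  0.5   0.01 -0.   -1.09 -2.41]
```

Call:
{"op": "apply_moves", "data": {
  "rows": [
    {"offset": [0, 0, 0.03], "rotation": [0, 0, 0], "fingers": 0},
    {"offset": [0, 0, 0.03], "rotation": [0, 0, 0], "fingers": 0},
    {"offset": [0, 0, 0.02], "rotation": [0, 0, 0], "fingers": 0},
    {"offset": [0, 0, 0], "rotation": [0, 0, 0], "fingers": 0},
    {"offset": [0, 0, 0], "rotation": [0, 0, 0], "fingers": 0},
    {"offset": [0, 0, 0], "rotation": [0, 0, 0], "fingers": 0},
    {"offset": [0, 0, 0], "rotation": [0, 0, 0], "fingers": 0},
    {"offset": [0, 0, 0], "rotation": [0, 0, 0], "fingers": 0},
    {"offset": [0, 0, 0], "rotation": [0, 0, 0], "fingers": 0},
    {"offset": [0, 0, 0], "rotation": [0, 0, 0], "fingers": 0}
  ]
}}

```text
time: 30.2
tcp_pos: [0.5368, 0.3136, 0.0761]
eef_rot: [-0.099, -3.137, -0.001]
force: [0.1, 0.7, -1.9]
gripper_width: 0.0234
finger_force: 78.9
```

```bash
python3 st.py
```

```text
30.2 [0.52932 0.19885 0.00307] [ 0.11  0.69 -1.9 ] [0.041 0.049 0.004] pitch -0.0006 [ 0.78  0.5   0.01 -0.   -1.09 -2.41]
```

Call:
{"op": "apply_moves", "data": {
  "rows": [
    {"offset": [0, 0, 0.05], "rotation": [0, 0, 0], "fingers": 0},
    {"offset": [0, 0, 0.05], "rotation": [0, 0, 0], "fingers": 0},
    {"offset": [0, 0, 0.05], "rotation": [0, 0, 0], "fingers": 0},
    {"offset": [0, 0, 0.03], "rotation": [0, 0, 0], "fingers": 0},
    {"offset": [0, 0, 0], "rotation": [0, 0, 0], "fingers": 0},
    {"offset": [0, 0, 0], "rotation": [0, 0, 0], "fingers": 0},
    {"offset": [0, 0, 0], "rotation": [0, 0, 0], "fingers": 0},
    {"offset": [0, 0, 0], "rotation": [0, 0, 0], "fingers": 0},
    {"offset": [0, 0, 0], "rotation": [0, 0, 0], "fingers": 0},
    {"offset": [0, 0, 0], "rotation": [0, 0, 0], "fingers": 0}
  ]
}}

```text
time: 31.2
tcp_pos: [0.5368, 0.3136, 0.0743]
eef_rot: [-0.099, -3.137, -0.001]
force: [-0.0, -0.1, -0.8]
gripper_width: 0.0231
finger_force: 79.3
```

```bash
python3 st.py
```

```text
31.2 [0.52932 0.19885 0.00127] [-0.03 -0.09 -0.84] [-0.104  0.175 -0.028] pitch -0.0005 [ 0.78  0.5   0.01 -0.   -1.09 -2.41]
```

Call:
{"op": "apply_moves", "data": {
  "rows": [
    {"offset": [0, 0, 0.03], "rotation": [0, 0, 0], "fingers": 0},
    {"offset": [0, 0, 0.02], "rotation": [0, 0, 0], "fingers": 0},
    {"offset": [0, 0, 0], "rotation": [0, 0, 0], "fingers": 0},
    {"offset": [0, 0, 0], "rotation": [0, 0, 0], "fingers": 0},
    {"offset": [0, 0, 0], "rotation": [0, 0, 0], "fingers": 0},
    {"offset": [0, 0, 0], "rotation": [0, 0, 0], "fingers": 0},
    {"offset": [0, 0, 0], "rotation": [0, 0, 0], "fingers": 0},
    {"offset": [0, 0, 0], "rotation": [0, 0, 0], "fingers": 0},
    {"offset": [0, 0, 0], "rotation": [0, 0, 0], "fingers": 0},
    {"offset": [0, 0, 0], "rotation": [0, 0, 0], "fingers": 0}
  ]
}}

```text
time: 32.2
tcp_pos: [0.5368, 0.3136, 0.0743]
eef_rot: [-0.098, -3.137, -0.001]
force: [-2.2, -0.3, 5.2]
gripper_width: 0.0233
finger_force: 80.2
```

```bash
python3 st.py
```

```text
32.2 [0.52945 0.1989  0.00119] [-2.15 -0.3   5.16] [-0.448  1.001 -0.049] pitch -0.0007 [ 0.78  0.5   0.01 -0.   -1.08 -2.41]
```

The foot is on the counter, at about 6 N. I release gently and rise.

Call:
{"op": "apply_moves", "data": {
  "rows": [
    {"offset": [0, 0, -0.03], "rotation": [0, 0, 0], "fingers": 0},
    {"offset": [0, 0, 0], "rotation": [0, 0, 0], "fingers": 0.3},
    {"offset": [0, 0, 0], "rotation": [0, 0, 0], "fingers": 0.4},
    {"offset": [0, 0, 0], "rotation": [0, 0, 0], "fingers": 0.6},
    {"offset": [0, 0, 0], "rotation": [0, 0, 0], "fingers": 0.8},
    {"offset": [0, 0, 0], "rotation": [0, 0, 0], "fingers": 0.9},
    {"offset": [0, 0, 0], "rotation": [0, 0, 0], "fingers": 0.9},
    {"offset": [0, 0, 0], "rotation": [0, 0, 0], "fingers": 0.9},
    {"offset": [0, 0, -0.5], "rotation": [0, 0, 0], "fingers": 0.9},
    {"offset": [0, 0, -1.0], "rotation": [0, 0, 0], "fingers": 0.9}
  ]
}}

```text
time: 33.2
tcp_pos: [0.5364, 0.3132, 0.0889]
eef_rot: [-0.099, -3.136, 0.001]
force: [-0.7, -0.0, 0.6]
gripper_width: 0.0771
finger_force: 0.0
```

Call:
{"op": "apply_moves", "data": {
  "rows": [
    {"offset": [0, 0, -2], "rotation": [0, 0, 0], "fingers": 0.9},
    {"offset": [0, 0, -3], "rotation": [0, 0, 0], "fingers": 0.9},
    {"offset": [0, 0, -3], "rotation": [0, 0, 0], "fingers": 0.9},
    {"offset": [0, 0, -3], "rotation": [0, 0, 0], "fingers": 0.9},
    {"offset": [3, 0, -1], "rotation": [0, 0, 0], "fingers": 0.9},
    {"offset": [4, 0, 0], "rotation": [0, 0, 0], "fingers": 0.9},
    {"offset": [4, 0, 0], "rotation": [0, 0, 0], "fingers": 0.9},
    {"offset": [3, 0, 0], "rotation": [0, 0, 0], "fingers": 0.9},
    {"offset": [0, 0, 0], "rotation": [0, 0, 0], "fingers": 0.9},
    {"offset": [0, 0, 0], "rotation": [0, 0, 0], "fingers": 0.9}
  ]
}}

```text
time: 34.2
tcp_pos: [0.3973, 0.3226, 0.2109]
eef_rot: [-0.096, -3.139, -0.004]
force: [-0.3, -0.9, -0.5]
gripper_width: 0.077
finger_force: 0.0
```

```bash
python3 st.py; python3 tz.py; python3 - <<'E'
from h import *
w,d=bot.snapshot("top"); sc,_=bot.snapshot("scene")
a=cv2.resize(w[140:260,80:350],None,fx=2.9,fy=2.9,interpolation=2); b=cv2.resize(sc[150:290,150:360],(420,280),interpolation=2)
im=np.zeros((600,783,3),np.uint8); im[:320]=a[:320]; im[320:,:420]=b
cv2.imwrite("pics/end.png",im[:,:,::-1])
E
```

```text
34.2 [0.39014 0.20798 0.13765] [-0.3  -0.87 -0.48] [ 0.011 -0.004  0.012] pitch -0.0022 [ 0.99  0.2  -0.07 -0.   -1.31 -2.62]
-110:6/13  -100:7/17   -90:7/15   -80:7/13   -70:8/13   -60:7/12   -50:7/12   -40:7/13   -30:7/15   -20:6/14   -10:23/31    -0:24/32    10:25/32    20:25/31    30:25/32    40:25/32    50:25/31    60:25/32    70:25/31    80:23/31    90:14/20   100:14/20   110:14/20   120:15/23   130:14/20
```

View pics/end.png

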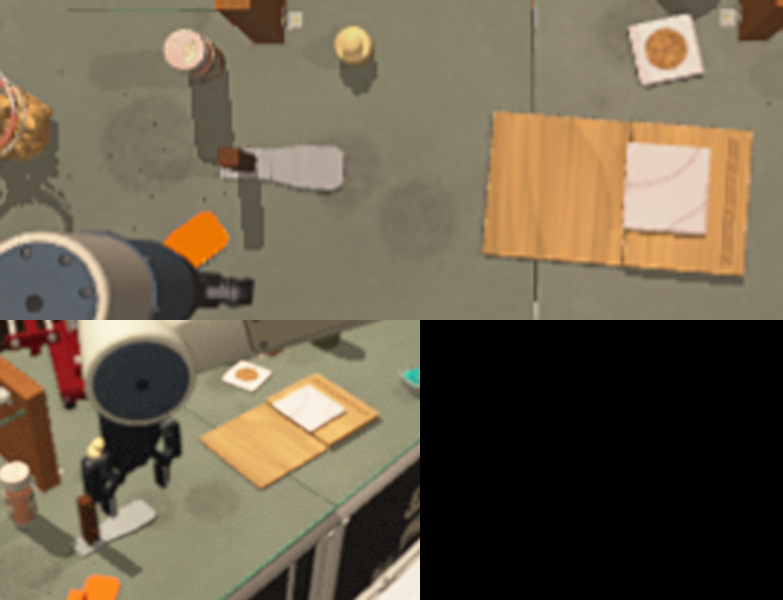

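The final view shows the tile flat on the upper level, good face up (crop centre (666,188)). The lifter stands at (235,160), clear of the board, and everything else is where it was.

```bash
python3 -c "
from plant import bot
print(bot.sign_off())"
```

```text
the job is handed in; nothing more can be done
None
```

The job is handed in: the tile lies flat, good face up, on the upper level with its centre about 40 mm beyond the step (after a gentle nudge with the blade, since it came to rest about 25 mm beyond), the lifter stands on the counter clear of the board, and nothing else appears to have moved.

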